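# Ready the retouching lamp and paints at a ceramics restorer's bench

## Task

Get the colour-matching place ready: turn the lamp controller's dimmer lever down to its red off mark, slide the green driver card along the two card guides up to the connector, swing both red ejector levers fully in so that the card is fully home, and only then set the dimmer lever on the green mark (40 degrees). After that mix the settled retouching paints that are on the bench, in the order white, yellow, red (whichever are there): turn each closed jar upside down for a moment and stand it upright on the white tile. Leave the grey bowl, the small white cup and the amber varnish bottle where they are.

Things in the scene. Friction and masses are not known exactly. Their poses are not given: they have to be found in the camera images.
- rack: lamp controller, grey, fixed, 330 mm wide, 230 mm deep. Origin on the bench under the centre of the card when that is fully home; the card goes in along rack +x from the open front at rack -x. Rear housing 65 mm high from x = 80 mm. Dimmer module on the +y side: x -15 to 150, y 85 to 240 mm, 60 mm high
- guide_mouth (a point): middle of the front end of the two card guides, level with the ledge tops (40 mm above the bench); rack axes, rack x = -66 mm. From here: ledges run to x = 126 mm at y = +/-64 (18 wide); green channel walls 134 mm apart from x = 16 on, flaring to 143 mm at x = 0; lips over the card's edges from x = 31 on, underside 9.5 mm and top 17.5 mm above the ledges, reaching in to |y| = 57 mm
- connector_face (a point): middle of the front face of the black sprung connector that the card's leading edge meets 8 mm before home. It yields along rack +x at 0.8 N per mm (6.4 N with the card home) and pushes the card back out unless the levers hold it
- card_home (a point): point in the rack where the card's origin lies when the card is fully home (40 mm above the bench); axes as the rack's
- card: green driver card, 120 mm (x) by 130 mm (y) by 5 mm thick, about 0.25 kg, flat on a black rubber mat 4 mm thick. Origin at the centre of its underside; its brass contact strip is at its +x edge, which goes in first, x axis along rack +x. A finned aluminium heat sink to hold it by stands in the middle: 60 mm along x, 14 mm along y, top 39 mm above the underside.
- left_lever (a joint): left red ejector lever, on the robot's left, hinged about a vertical axis beside the front end of the +y guide; rad. 0 = open (points straight out of the front, rack -x), 1.57 = fully in (lies across the card's rear edge, pointing at the other lever), stop at 1.60. Stays where left (friction 0.10 N m); pushing the card home it takes some 2 to 5 N at the peg.
- right_lever (a joint): right red ejector lever, on the robot's right, hinged about a vertical axis beside the front end of the -y guide; rad. 0 = open (points straight out of the front, rack -x), 1.57 = fully in (lies across the card's rear edge, pointing at the other lever), stop at 1.60. Stays where left (friction 0.10 N m); pushing the card home it takes some 2 to 5 N at the peg.
- left_lever_tip (a point): top of the upright peg (12 mm across, its upper 26 mm stands free above the lever arm) near the free end of the left ejector lever, 52 mm from its hinge, 76 mm above the bench
- left_lever_hinge (a point): hinge axis of the left ejector lever, at rack x = -64 mm, y = +78 mm; 45 mm above the bench, at the middle of the 10 mm high, 8 mm wide lever arm
- right_lever_tip (a point): top of the upright peg (12 mm across, its upper 26 mm stands free above the lever arm) near the free end of the right ejector lever, 52 mm from its hinge, 76 mm above the bench
- right_lever_hinge (a point): hinge axis of the right ejector lever, at rack x = -64 mm, y = -78 mm; 45 mm above the bench, at the middle of the 10 mm high, 8 mm wide lever arm
- dimmer (a joint): dimmer lever, turns about a vertical axis on the dimmer module; rad, growing counter-clockwise seen from above. 0 = off (red mark, at the stop), 0.70 = green mark (40 degrees), stop at 1.45. At value q the lever points along the rack direction (cos a, sin a), a = 2.44 + q. Stays where left; friction 0.12 N m.
- dimmer_tip (a point): top of the dimmer lever's upright black knob, 18 mm across and 40 mm tall, 70 mm from the hinge, 106 mm above the bench
- dimmer_hinge (a point): hinge axis of the dimmer lever, 62 mm above the bench
- tile: white glazed tile, fixed, 140 mm (x) by 260 mm (y), 3 mm thick; origin at the centre of its underside
- jar_white: white plastic jar with a black screw lid, closed, 60 mm across and 85 mm tall (the lid is its top 23 mm, as wide as the jar), about 0.25 kg, heaviest at the bottom, standing on the bench; origin at the centre of its underside, z axis up through the lid. May be absent.
- jar_yellow: yellow plastic jar with a black screw lid, closed, 60 mm across and 85 mm tall (the lid is its top 23 mm, as wide as the jar), about 0.25 kg, heaviest at the bottom, standing on the bench; origin at the centre of its underside, z axis up through the lid. May be absent.
- jar_red: red plastic jar with a black screw lid, closed, 60 mm across and 85 mm tall (the lid is its top 23 mm, as wide as the jar), about 0.25 kg, heaviest at the bottom, standing on the bench; origin at the centre of its underside, z axis up through the lid. May be absent.
- grey_bowl: grey ceramic bowl under repair, 130 mm across, 60 mm high; origin under its centre. Leave alone
- pill_cup: small white cup, 56 mm across, 50 mm high; origin under its centre. Leave alone
- varnish: amber bottle, 56 mm across, 130 mm high; origin under its centre. Leave alone

How it is judged:
On the way, in this order (a step that is already met when the one before it is completed fails the run):
1. dimmer lever at its off mark (below 0.10 rad) (value of joint dimmer below 0.1 rad), for 0.2 s.
2. card in both guides and up to the connector (within 13 mm of home), both ejector levers still open, dimmer off (value of joint dimmer below 0.1 rad and x of card in the frame of card_home above -0.013 m and y of card in the frame of card_home between -0.005 and 0.005 m and z of card in the frame of card_home between -0.004 and 0.008 m and value of joint each of left_lever, right_lever below 1 rad), for 0.2 s.
3. both ejector levers fully in (over 1.40 rad) and the card home (within 3 mm), dimmer still off (value of joint dimmer below 0.1 rad and x of card in the frame of card_home between -0.003 and 0.004 m and y of card in the frame of card_home between -0.005 and 0.005 m and z of card in the frame of card_home between -0.004 and 0.008 m and value of joint each of left_lever, right_lever above 1.4 rad and angle between the x axis of card and the x axis of rack, either way round below 0.06 rad), for 0.2 s.
4. dimmer lever on the green mark (0.62 to 0.78 rad), card still home (value of joint dimmer between 0.62 and 0.78 rad and x of card in the frame of card_home between -0.003 and 0.004 m and y of card in the frame of card_home between -0.005 and 0.005 m and z of card in the frame of card_home between -0.004 and 0.008 m and value of joint each of left_lever, right_lever above 1.4 rad and angle between the x axis of card and the x axis of rack, either way round below 0.06 rad), for 0.2 s.
5. white jar turned upside down (lid more than 143 degrees from upright) (angle between jar_white's own z axis and vertical above 2.5 rad), for 0.2 s.
6. yellow jar turned upside down (lid more than 143 degrees from upright) (angle between jar_yellow's own z axis and vertical above 2.5 rad), for 0.2 s.
7. red jar turned upside down (lid more than 143 degrees from upright) (angle between jar_red's own z axis and vertical above 2.5 rad), for 0.2 s.
At the end, for the whole second after the job is handed in: Card home within 3 mm, both ejector levers over 1.40 rad, dimmer at 0.62 to 0.78 rad, and every jar that is there upright at rest on the tile (centre over the tile) (all of step 4 and x of jar_white in the frame of tile between -0.068 and 0.068 m and y of jar_white in the frame of tile between -0.128 and 0.128 m and z of jar_white in the frame of tile between 0.0005 and 0.009 m and angle between each of jar_white, jar_yellow, jar_red's own z axis and vertical below 0.1 rad and linear speed of each of jar_white, jar_yellow, jar_red below 0.02 m/s and x of jar_yellow in the frame of tile between -0.068 and 0.068 m and y of jar_yellow in the frame of tile between -0.128 and 0.128 m and z of jar_yellow in the frame of tile between 0.0005 and 0.009 m and x of jar_red in the frame of tile between -0.068 and 0.068 m and y of jar_red in the frame of tile between -0.128 and 0.128 m and z of jar_red in the frame of tile between 0.0005 and 0.009 m); the robot touches nothing.
It fails at once if the grey bowl moved more than 25 mm (distance of grey_bowl from where it was at the start of the episode above 0.025 m).
It fails at once if the small cup moved more than 25 mm (distance of pill_cup from where it was at the start of the episode above 0.025 m).
It fails at once if the varnish bottle moved more than 25 mm (distance of varnish from where it was at the start of the episode above 0.025 m).
Of jar_white, jar_yellow, jar_red only 1 to 3 are there at a start; the rules pass over those that are not, and their reading is None.
At some moment in a run one of jar_white, jar_yellow, jar_red may be knocked a few centimetres aside while the robot is not near it.
It also fails if it takes over 210 s, if anything falls off the work surface, if the arm or the gripper's body presses on something with over 40 N, if the wrist force passes 120 N, or if a joint passes its speed limit or range.

## Robot

A 6-joint arm with a two-finger parallel gripper is mounted at the origin on the work surface. World frame = base frame: x ahead of the robot, y to its left, z up, the work surface at z = 0. Lengths are in m, angles in rad, forces in N, time in s.
With the tool pointing down it reaches from about 0.375 to 0.9 m from the base axis. Payload 3.1 kg.
Tool frame: the origin (TCP) lies on the centre line of the jaws, within the pads' length; the fingertips stand 8 mm ahead of it and the grasp point (between the pads) lies 11 mm behind it; z points along the fingers, y is the line along which they close (so a half turn about z gives the same grasp; the last joint's range is limited). The gripper opens to 87 mm and grips with 3 to 60 N. Pads are 19 mm wide; open, the fingers measure 117 mm over their backs; the gripper's body (75 mm by 190 mm) begins 51 mm behind the grasp point.
Start: joints at [1.034, 0.527, 1.433, -0, 1.181, -0.178], TCP at [0.219, 0.585, 0.231] pointing down, gripper open.
Joint ranges: [-3.08, 3.08], [-0.75, 2.2], [0.22, 2.44], [-1.43, 4.57], [0, 2.65], [-2.85, 2.85]. Speed limits (rad/s): [2.79, 2.79, 3.14, 3.14, 3.14, 3.14].

## Interface

Orientations are given as a unit quaternion [x, y, z, w].
In Python, from rig import robot gives the robot as it stands. The module is installed in compiled form; this text tells all that it offers.
- The arm moves only by the tool send_rows, never from a script. Its argument "increments" is one flat list of numbers, 7 for each row, row after row: the turn, a rotation vector about the world's x, y, z in rad, then the shift along the world's x, y, z in cm, then the opening, from 0 (shut) to 1 (fully open). A call has 1 to 20 rows; each row shifts and turns the commanded pose from where the row before left it; what a row does not reach is not made up. A row lasts 1/12 s, in which the tool goes at most 41.7 mm and 7.16 degrees, less where a joint would pass 70% of its speed; a pose out of reach is approached as far as the arm can. A call is refused whole if a number of a shift passes 4.17 or a number of a turn 0.125, either way. A call with a gripper value outside its range is refused whole. The fingers move at their own pace and stop on an object; "newtons" is the grip in N (left out, the last holds). Time passes only in rows, so rows that do not move let the fingers close. It gives the time, the measured TCP pose, the force, the opening and the grip force at its end, in the units of the state.
- robot.get_obs(): the state, without advancing time (a new reading comes with each control period).
- robot.camera(name): name is "side" or "top" or "wrist"; returns a dict with "image" (400x640x3 uint8, red, green, blue), "range_z" (400x640 float32, m along the optical axis (not along the pixel's ray), 0 where there is no reading), "fx", "fy", "cx", "cy" (pixels), "R" (3x3) and "t" (3): a world point X has camera coordinates R X + t. Camera axes: x right, y down, z forward; pixel columns grow to the right and rows downward; lengths in m; the calibration is good to about 2 mm. A picture is of the moment at which its call begins.
- robot.hand_in(): hands the job in; it is judged then, once.
The state is a dict: "time": time; "q": joint angles; "joint_velocities": joint speeds; "joint_torque": joint torques, N m; "position": TCP position; "tool_rot": TCP orientation; "ft_force": force on the tool from outside, world axes, zero at the start; "moment": the same for the moment, N m; "grip_width": finger opening in m; "grip_force": force on a finger pad.
Only numpy, scipy, OpenCV 4.12 (cv2) and the standard library are available. Lean on these libraries where they do the work, as an engineer would, in place of code of your own. Each camera call takes 0.05 s, during which the arm holds its last target. There are 200 camera calls.

## Working session

There is one attempt and no reset: what is moved stays moved. The work goes in short steps, Python scripts to look and compute and a tool call to move; the robot and the scene stay as the last step left them, time stands still between calls to the robot, and variables do not carry over. Pictures are saved under pics/ and viewed, at most 14 in all, crops included, and the job is handed in when it is done.

Besides the shell and the picture viewer there is one more tool, called after "Call:" as name(argument=value, ...) on one line, values as JSON. send_rows: Moves the arm, as the interface text tells. Its arguments: {"type":"object","properties":{"increments":{"type":"array"},"newtons":{"type":"number"}},"required":["increments"]}

```bash
mkdir -p pics
cat > h.py <<'E'
import numpy as np, cv2
from rig import robot
def cloud(c):
    z=c["range_z"]; v,u=np.indices(z.shape)
    P=np.stack([(u-c["cx"])/c["fx"]*z,(v-c["cy"])/c["fy"]*z,z],-1)
    W=(P-np.asarray(c["t"]))@np.asarray(c["R"])
    W[z<=0]=np.nan
    return W
def snap(n,f):
    c=robot.camera(n); cv2.imwrite(f"pics/{f}.png",c["image"][:,:,::-1]); np.savez(f"{f}.npz",W=cloud(c),im=c["image"]); return c
E
python3 - <<'E'
from h import *
for n in("top","side"):
    c=snap(n,n+"0"); print(n,np.round(c["R"],3).tolist(),np.round(c["t"],3),c["fx"])
o=robot.get_obs(); print({k:np.round(v,3).tolist() for k,v in o.items()})
E
```

```text
top [[0.017, -1.0, 0.009], [-0.995, -0.018, -0.1], [0.101, -0.007, -0.995]] [-0.031  0.599  1.26 ] 404.12550538730045
side [[0.751, -0.661, 0.002], [-0.428, -0.488, -0.761], [0.503, 0.57, -0.649]] [-0.452  0.323  1.224] 419.13383695259836
{'time': 0.1, 'q': [1.034, 0.528, 1.434, -0.0, 1.181, -0.178], 'joint_velocities': [-0.001, -0.003, -0.004, -0.001, -0.0, -0.0], 'joint_torque': [0.0, -44.099, -17.715, 0.064, 0.053, -0.0], 'position': [0.219, 0.585, 0.23], 'tool_rot': [0.178, 0.984, -0.001, -0.0], 'ft_force': [-0.684, -0.572, -1.066], 'moment': [0.04, 0.046, -0.011], 'grip_force': 0.0, 'grip_width': 0.087}
```

View pics/top0.png

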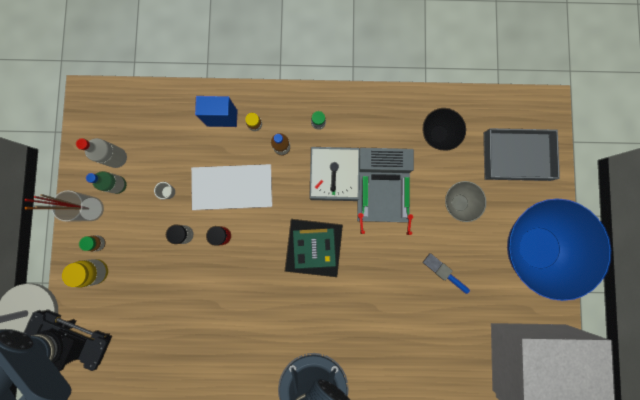

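View pics/side0.png

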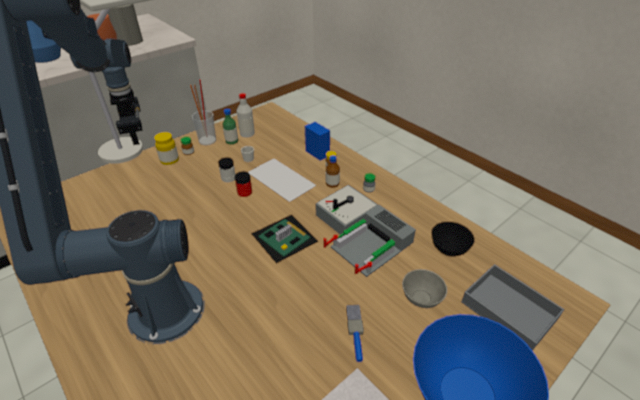

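Run:
```python
from h import *
d=np.load("top0.npz"); W=d["W"]; im=d["im"]
for n,(u,v) in dict(white=(176,234),red=(215,235),tileTL=(194,169),tileTR=(270,167),tileBR=(271,205),tileBL=(194,207),knob=(333,167),dhinge=(333,190),lev1=(361,231),lev2=(409,231),hl=(361,215),hr=(411,215),cardc=(314,248),rackBL=(360,220),rackTR=(412,150),modTL=(312,150),modBL=(312,197),bowl=(466,202),varn=(280,138),cup=(164,190),ye=(253,120)).items():
    print(n,np.round(np.nanmedian(W[v-1:v+2,u-1:u+2].reshape(-1,3),0),3), im[v,u])
# heatsink / card
m=(W[...,2]>.025)&(W[...,2]<.07)&(abs(W[...,1]-W[248,314,1])<.08)&(abs(W[...,0]-W[248,314,0])<.06)
print("sink",m.sum(),np.round(np.median(W[m],0),3)); r=cv2.minAreaRect(W[m][:,:2].astype('f4')); print(r)
hsv=cv2.cvtColor(im,cv2.COLOR_RGB2HSV)
m=(hsv[...,1]>60)&(hsv[...,0]>60)&(hsv[...,0]<90); m[:,:285]=0;m[:,345:]=0;m[:215]=0;m[280:]=0
print("card",m.sum(),np.round(W[m].mean(0),3),cv2.minAreaRect(W[m][:,:2].astype('f4')))
m=(hsv[...,1]>120)&(hsv[...,0]>50)&(hsv[...,0]<75)
for a,b in((355,380),(395,420)):
    k=m.copy();k[:,:a]=0;k[:,b:]=0;k[:165]=0;k[230:]=0
    p=W[k];print("wall",len(p),np.round(p.mean(0),3),np.round(p.min(0),3),np.round(p.max(0),3),np.round(np.polyfit(p[:,0],p[:,1],1),3))
a=cv2.resize(im[130:290,280:440],None,fx=3.75,fy=3.75,interpolation=cv2.INTER_CUBIC);cv2.imwrite("pics/topcrop.png",a[:,:,::-1])
```

```text
white [0.472 0.419 0.086] [36 35 37]
red [0.471 0.303 0.085] [38 38 40]
tileTL [0.685 0.402 0.003] [189 196 197]
tileTR [0.696 0.154 0.002] [180 178 171]
tileBR [0.571 0.146 0.003] [185 189 187]
tileBL [0.56  0.396 0.002] [189 196 198]
knob [ 0.687 -0.051  0.078] [60 63 67]
dhinge [ 0.613 -0.051  0.099] [22 26 24]
lev1 [ 0.491 -0.141  0.07 ] [149  43  34]
lev2 [ 0.494 -0.289  0.074] [156  32  22]
hl [ 0.542 -0.142  0.05 ] [185  37  29]
hr [ 0.544 -0.298  0.049] [176  42  27]
cardc [0.436 0.004 0.045] [105 108 115]
rackBL [ 0.526 -0.14   0.048] [174  55  50]
rackTR [ 0.748 -0.3    0.065] [100 108 108]
modTL [0.743 0.015 0.061] [159 166 161]
modBL [0.595 0.013 0.059] [ 99 108 110]
bowl [ 0.592 -0.488  0.006] [107 110 102]
varn [0.763 0.11  0.13 ] [ 47 100 181]
cup [0.614 0.495 0.005] [188 195 182]
ye [0.835 0.204 0.065] [191 171  10]
sink 89 [0.436 0.004 0.043]
((0.43636372685432434, 0.004611893557012081), (0.056739673018455505, 0.014264442957937717), 5.344788074493408)
card 1252 [nan nan nan] ((0.4346354603767395, 0.0038112029433250427), (0.12397421151399612, 0.13468192517757416), 4.1
[... 257 characters left out ...]
 illegal value
 ** On entry to DLASCL parameter number  5 had an illegal value
 ** On entry to DLASCL parameter number  4 had an illegal valueTraceback (most recent call last):
  File "<stdin>", line 14, in <module>
    c, resids, rank, s = lstsq(lhs, rhs, rcond)
                         ~~~~~^^^^^^^^^^^^^^^^^
    x, resids, rank, s = _umath_linalg.lstsq(a, b, rcond,
                         ~~~~~~~~~~~~~~~~~~~^^^^^^^^^^^^^
                                             signature=signature)
                                             ^^^^^^^^^^^^^^^^^^^^
    raise LinAlgError("SVD did not converge in Linear Least Squares")
numpy.linalg.LinAlgError: SVD did not converge in Linear Least Squares
```

Call:
send_rows(increments=[0, 0, 0.019, 1.48, -3.6, 0.53, 1, 0, 0, 0.019, 1.48, -3.6, 0.53, 1, 0, 0, 0.019, 1.48, -3.6, 0.53, 1, 0, 0, 0.019, 1.48, -3.6, 0.53, 1, 0, 0, 0.019, 1.48, -3.6, 0.53, 1, 0, 0, 0.019, 1.48, -3.6, 0.53, 1, 0, 0, 0.019, 1.48, -3.6, 0.53, 1, 0, 0, 0.019, 1.48, -3.6, 0.53, 1, 0, 0, 0.019, 1.48, -3.6, 0.53, 1, 0, 0, 0.019, 1.48, -3.6, 0.53, 1, 0, 0, 0.019, 1.48, -3.6, 0.53, 1, 0, 0, 0.019, 1.48, -3.6, 0.53, 1, 0, 0, 0.019, 1.48, -3.6, 0.53, 1, 0, 0, 0.019, 1.48, -3.6, 0.53, 1, 0, 0, 0.019, 1.48, -3.6, 0.53, 1, 0, 0, 0.019, 1.48, -3.6, 0.53, 1, 0, 0, 0.019, 1.48, -3.6, 0.53, 1, 0, 0, 0.019, 1.48, -3.6, 0.53, 1, 0, 0, 0.019, 1.48, -3.6, 0.53, 1, 0, 0, 0, 0, 0, 0, 1])

```text
time: 1.77
position: [0.5037, -0.1056, 0.332]
tool_rot: [0.001, 1.0, -0.003, 0.003]
ft_force: [1.4, 0.6, 0.1]
grip_width: 0.0872
grip_force: 0.0
```

Run:
```python
from h import *
c=snap("wrist","w0"); o=robot.get_obs(); print(o["position"],o["tool_rot"],o["q"],-c["R"].T@c["t"],np.round(c["R"],3).tolist(),c["fx"])
```

```text
[ 0.50153356 -0.10210988  0.33120903] [ 8.72353718e-04  9.99999245e-01 -5.48359207e-04  6.69607621e-04] [-4.19186543e-01  2.60783977e-01  1.57771787e+00 -4.75276649e-04
  1.30142158e+00 -1.98811206e+00] [ 0.4300108  -0.10185503  0.48588804] [[0.001, 1.0, -0.005], [0.963, 0.001, 0.269], [0.269, -0.005, -0.963]] 306.5333345854868
```

View pics/w0.png

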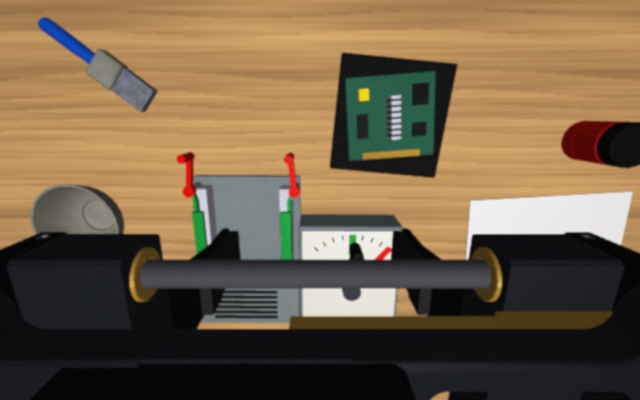

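```bash
cat >> h.py <<'E'
def parts(f):
    d=np.load(f+".npz"); W=d["W"]; im=d["im"]; hsv=cv2.cvtColor(im,cv2.COLOR_RGB2HSV); H,S,V=[hsv[...,i] for i in range(3)]
    ok=~np.isnan(W[...,2]); X,Y,Z=[W[...,i] for i in range(3)]
    def rep(n,m):
        m=cv2.morphologyEx((m&ok).astype('u1'),cv2.MORPH_OPEN,np.ones((2,2),'u1'))
        k,l,s,c=cv2.connectedComponentsWithStats(m)
        for i in range(1,k):
            if s[i,4]>15:
                p=W[l==i]; r=cv2.minAreaRect(p[:,:2].astype('f4')); print(n,s[i,4],c[i].round(),"med",np.median(p,0).round(4),"rect",np.round(r[0],4),np.round(r[1],4),round(r[2],2))
    return W,im,H,S,V,X,Y,Z,rep
E
python3 - <<'E'
from h import *
W,im,H,S,V,X,Y,Z,rep=parts("w0")
inb=(X<.62)&(X>.35)
rep("card",(H>65)&(H<90)&(S>80)&(Z<.02)&inb)
rep("sink",(Z>.028)&(Z<.06)&(X<.52)&(abs(Y)<.09)&inb)
rep("brass",(H>15)&(H<30)&(S>130)&(V>90)&(Z<.03)&(abs(Y)<.09)&(X<.53)&inb)
rep("wall",(H>50)&(H<75)&(S>150)&(Z>.03)&inb)
rep("pegtop",((H<8)|(H>172))&(S>140)&(Z>.068)&(Z<.085)&(Y<-.1))
rep("arm",((H<8)|(H>172))&(S>140)&(Z>.04)&(Z<.06)&(Y<-.1))
rep("knob",(Z>.09)&(Z<.115)&(V<70)&(X<.7))
rep("lever",(Z>.062)&(Z<.09)&(V<80)&(X<.72)&(Y>-.12))
rep("ledge/deck",(S<60)&(Z<.06)&(Z>.0)&(X>.5)&(X<.64)&(Y<-.1)&(Y>-.33))
E
```

```text
card 5465 [391. 113.] med [nan nan nan] rect [0.4333 0.0113] [0.1229 0.1308] 6.98
sink 571 [396. 118.] med [0.436  0.0089 0.0431] rect [0.4382 0.0141] [0.0633 0.0253] 4.31
brass 134 [364.  95.] med [nan nan nan] rect [ 0.4046 -0.0325] [0.0174 0.0162] 3.51
brass 393 [392. 155.] med [nan nan nan] rect [0.4926 0.0154] [0.0118 0.088 ] 4.07
wall 357 [199. 225.] med [nan nan nan] rect [ 0.5848 -0.2768] [0.0141 0.0722] 89.96
wall 358 [287. 227.] med [nan nan nan] rect [ 0.5897 -0.1472] [0.014  0.0666] 89.72
wall 41 [353. 241.] med [ 0.6121 -0.0481  0.0631] rect [ 0.6113 -0.0482] [0.0101 0.0069] 2.18
pegtop 75 [183. 160.] med [ 0.49   -0.2825  0.0754] rect [ 0.498  -0.2953] [0.0094 0.0395] 36.36
pegtop 65 [289. 160.] med [ 0.4901 -0.1391  0.0755] rect [ 0.4966 -0.1411] [0.0104 0.0249] 75.49
arm 321 [190. 179.] med [ 0.5232 -0.2857  0.0494] rect [ 0.528 -0.288] [0.0236 0.085 ] 65.56
arm 238 [294. 183.] med [ 0.5309 -0.1353  0.0498] rect [ 0.5295 -0.1341] [0.0632 0.0145] 0.48
knob 111 [357. 255.] med [nan nan nan] rect [ 0.5453 -0.0648] [0.1601 0.0034] 18.36
lever 1606 [621. 146.] med [nan nan nan] rect [0.4943 0.3365] [0.1388 0.049 ] 59.1
lever 58 [355. 248.] med [ 0.6127 -0.0484  0.0856] rect [ 0.6136 -0.0479] [0.0046 0.0141] 18.27
lever 134 [352. 294.] med [nan nan nan] rect [ 0.6933 -0.0491] [0.0162 0.0228] 1.37
ledge/deck 5338 [244. 207.] med [nan nan nan] rect [ 0.5783 -0.2096] [0.1441 0.1472] 13.1
ledge/deck 31 [299. 181.] med [ 0.533  -0.1299  0.0103] rect [ 0.5333 -0.1307] [0.0139 0.0049] 0.12
ledge/deck 620 [302. 222.] med [nan nan nan] rect [ 0.6044 -0.1241] [0.0387 0.0803] 72.1
```

Call:
send_rows(increments=[0, 0, 0, 1.46, 0.62, -2, 1, 0, 0, 0, 1.46, 0.62, -2, 1, 0, 0, 0, 1.46, 0.62, -2, 1, 0, 0, 0, 1.46, 0.62, -2, 1, 0, 0, 0, 1.46, 0.62, -2, 1, 0, 0, 0, 1.46, 0.62, -2, 1, 0, 0, 0, 1.46, 0.62, -2, 1, 0, 0, 0, 1.46, 0.62, -2, 1, 0, 0, 0, 0, 0, -1.8, 1, 0, 0, 0, 0, 0, -1.8, 1, 0, 0, 0, 0, 0, -1.8, 1, 0, 0, 0, 0, 0, -1.8, 1, 0, 0, 0, 0, 0, -1.8, 1, 0, 0, 0, 0, 0, 0, 0, 0, 0, 0, 0, 0, 0, 0, 0, 0, 0, 0, 0, 0, 0, 0, 0, 0, 0, 0, 0, 0, 0, 0, 0, 0, 0, 0, 0, 0, 0, 0, 0, 0, 0, 0, 0, 0, 0, 0, 0, 0, 0], newtons=12)

```text
time: 3.48
position: [0.6172, -0.0491, 0.0821]
tool_rot: [-0.002, 1.0, -0.0, 0.001]
ft_force: [0.3, 0.2, -0.5]
grip_width: 0.0483
grip_force: 0.0
```

Run:
```python
from h import *
c=snap("wrist","w1"); o=robot.get_obs(); print(o["position"],o["tool_rot"],o["grip_width"],o["ft_force"])
c=snap("top","t1")
W,im,H,S,V,X,Y,Z,rep=parts("t1")
cv2.imwrite("pics/t1c.png",cv2.resize(im[130:290,270:440],None,fx=3.5,fy=3.5,interpolation=cv2.INTER_CUBIC)[:,:,::-1])
```

```text
[ 0.61710209 -0.04907734  0.08186725] [-1.57175324e-03  9.99998640e-01 -1.21637903e-04  4.84380572e-04] 0.044458246955623164 [-0.48425889  0.2851256   0.22158062]
```

View pics/w1.png

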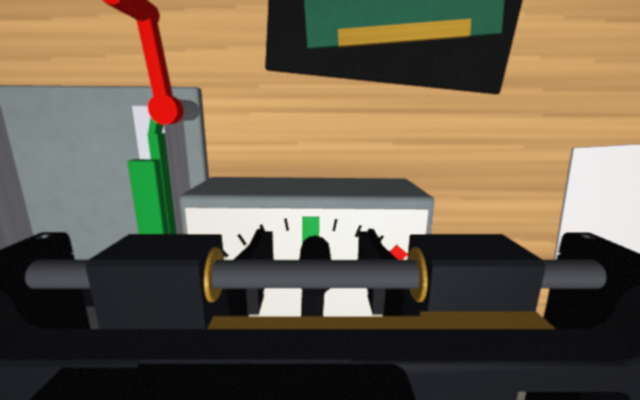

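Call:
send_rows(increments=[0, 0, 0, 0, 0, 0, 0, 0, 0, 0, 0, 0, 0, 0, 0, 0, 0, 0, 0, 0, 0, 0, 0, 0, 0, 0, 0, 0, 0, 0, 0, 0, 0, 0, 0, 0, 0, 0, 0, 0, 0, 0, 0, 0, -0.084, 0.025, 0.587, 0, 0, 0, 0, -0.084, 0.074, 0.583, 0, 0, 0, 0, -0.084, 0.122, 0.575, 0, 0, 0, 0, -0.084, 0.171, 0.563, 0, 0, 0, 0, -0.084, 0.213, 0.546, 0, 0, 0, 0, -0.084, 0.267, 0.526, 0, 0, 0, 0, -0.084, 0.318, 0.502, 0, 0, 0, 0, -0.084, 0.337, 0.476, 0, 0, 0, 0, 0, 0, 0, 0, 0, 0, 0, 0, 0, 0, 0, 0])

```text
time: 4.92
position: [0.6332, -0.0053, 0.0813]
tool_rot: [0.327, 0.945, 0.0, 0.001]
ft_force: [3.1, 1.4, -1.9]
grip_width: 0.0178
grip_force: 12.0
```

Run:
```python
from h import *
o=robot.get_obs(); print(o["position"],o["tool_rot"],o["grip_width"],o["ft_force"],o["moment"],o["q"])
```

```text
[ 0.6332284  -0.00528518  0.08125191] [3.27065270e-01 9.45000956e-01 3.72980698e-04 1.16709752e-03] 0.017758422075627417 [ 3.09498407  1.38539809 -1.933361  ] [ 0.04895764 -0.51320784  0.03457583] [-1.84729831e-01  7.25794050e-01  1.52618702e+00  5.06223626e-04
  8.87192783e-01 -1.08945215e+00]
```

Call:
send_rows(increments=[0, 0, 0, 0, 0, 0, 0.6, 0, 0, 0, 0, 0, 0, 0.6, 0, 0, 0, 0, 0, 3, 0.6, 0, 0, 0, 0, 0, 3, 0.6, 0, 0, 0, 0, 0, 3, 0.6, 0, 0, 0, 0, 0, 3, 0.6, 0, 0, 0.096, -1.9, -2.93, 0.15, 0.6, 0, 0, 0.096, -1.9, -2.93, 0.15, 0.6, 0, 0, 0.096, -1.9, -2.93, 0.15, 0.6, 0, 0, 0.096, -1.9, -2.93, 0.15, 0.6, 0, 0, 0.096, -1.9, -2.93, 0.15, 0.6, 0, 0, 0.096, -1.9, -2.93, 0.15, 0.6, 0, 0, 0.096, -1.9, -2.93, 0.15, 0.6, 0, 0, 0, 0, 0, 0, 0.6, 0, 0, 0, 0, 0, 0, 0.6, 0, 0, 0, 0, 0, 0, 0.6, 0, 0, 0, 0, 0, 0, 0.6])

```text
time: 6.33
position: [0.4992, -0.2094, 0.2116]
tool_rot: [-0.002, 1.0, 0.0, -0.0]
ft_force: [-0.4, 0.1, -1.3]
grip_width: 0.0524
grip_force: 0.0
```

Run:
```python
from h import *
c=snap("wrist","w2"); o=robot.get_obs(); print(o["position"],o["tool_rot"],-c["R"].T@c["t"])
c=snap("top","t2"); im=c["image"]
cv2.imwrite("pics/t2c.png",cv2.resize(im[130:290,270:440],None,fx=2.5,fy=2.5,interpolation=cv2.INTER_CUBIC)[:,:,::-1])
a=cv2.imread("pics/w2.png")[:260]; b=cv2.imread("pics/t2c.png")[:260]; b=cv2.copyMakeBorder(b,0,0,0,640-b.shape[1],cv2.BORDER_CONSTANT); cv2.imwrite("pics/both2.png",np.vstack([a,b]))
W,im,H,S,V,X,Y,Z,rep=parts("w2")
inb=(X<.62)&(X>.35)
rep("wall",(H>50)&(H<75)&(S>150)&(Z>.03)&inb)
rep("pegtop",((H<8)|(H>172))&(S>140)&(Z>.070)&(Z<.085)&(Y<-.1))
rep("arm",((H<8)|(H>172))&(S>140)&(Z>.046)&(Z<.054)&(Y<-.1))
rep("deck",(S<60)&(Z<.06)&(Z>.0)&(X>.5)&(X<.64)&(Y<-.1)&(Y>-.33))
```

```text
[ 0.49939772 -0.20923296  0.21163275] [-2.28825162e-03  9.99997316e-01  3.08935796e-04 -1.89596856e-04] [ 0.42635668 -0.20702859  0.36590773]
wall 74 [247. 238.] med [ 0.5516 -0.2816  0.0497] rect [ 0.5239 -0.2653] [0.0075 0.0884] 59.9
wall 45 [366. 291.] med [ 0.6187 -0.1491  0.0575] rect [ 0.5645 -0.1666] [0.1234 0.0122] 18.34
pegtop 126 [235. 182.] med [nan nan nan] rect [ 0.5002 -0.2919] [0.0083 0.038 ] 51.96
pegtop 118 [383. 183.] med [ 0.4895 -0.1403  0.076 ] rect [ 0.4986 -0.1315] [0.0375 0.0109] 44.24
arm 16 [244. 174.] med [ 0.4855 -0.2806  0.0501] rect [ 0.4856 -0.2811] [0.0064 0.0012] 42.3
arm 429 [239. 211.] med [nan nan nan] rect [ 0.5323 -0.2955] [0.0061 0.0757] 73.73
arm 399 [380. 212.] med [nan nan nan] rect [ 0.5222 -0.1373] [0.0984 0.0246] 32.38
deck 6617 [312. 228.] med [nan nan nan] rect [ 0.5521 -0.2073] [0.1377 0.1454] 34.87
deck 41 [400. 254.] med [nan nan nan] rect [ 0.5405 -0.136 ] [0.1241 0.005 ] 34.14
deck 46 [263. 294.] med [ 0.6379 -0.2688  0.0386] rect [ 0.6367 -0.2699] [0.0027 0.017 ] 89.79
deck 46 [356. 294.] med [ 0.6321 -0.1566  0.0402] rect [ 0.6295 -0.1573] [0.022  0.0038] 2.19
```

View pics/both2.png

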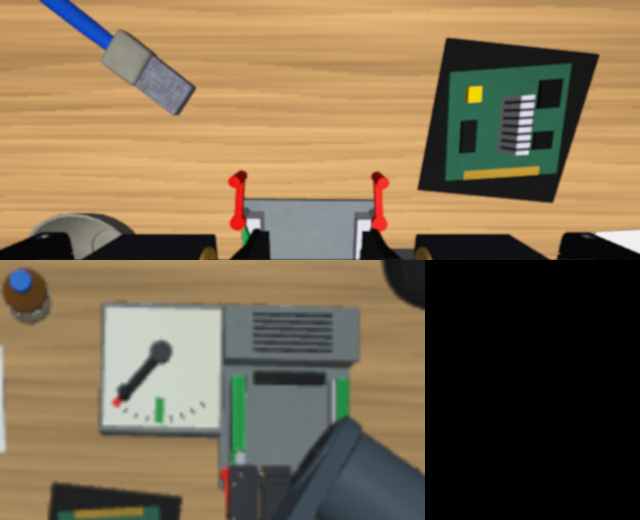

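Call:
send_rows(increments=[0, 0, 0, 2.5, -0.25, 0, 1, 0, 0, 0, 2.5, -0.25, 0, 1, 0, 0, 0, 2.5, -0.25, 0, 1, 0, 0, 0, 2.5, -0.25, 0, 1, 0, 0, 0, 0, 0, 0, 1, 0, 0, 0, 0, 0, 0, 1, 0, 0, 0, 0, 0, 0, 1])

```text
time: 7.02
position: [0.5984, -0.2191, 0.211]
tool_rot: [-0.002, 1.0, 0.001, -0.001]
ft_force: [-0.3, -0.3, 0.3]
grip_width: 0.0848
grip_force: 0.0
```

```bash
cat >> h.py <<'E'
def ray(c,u,v,z):
    R=np.asarray(c["R"]);o=-R.T@c["t"]; d=R.T@np.array([(u-c["cx"])/c["fx"],(v-c["cy"])/c["fy"],1]); return o+d*(z-o[2])/d[2]
def savecal(c,f):
    np.savez(f+"_c.npz",**{k:c[k] for k in("R","t","fx","fy","cx","cy")})
E
python3 - <<'E'
from h import *
c=snap("wrist","w3"); savecal(c,"w3"); o=robot.get_obs(); print(o["position"],o["tool_rot"],-c["R"].T@c["t"])
im=c["image"]
cv2.imwrite("pics/w3c.png",cv2.resize(im[30:260,170:470],None,fx=2.6,fy=2.6,interpolation=cv2.INTER_CUBIC)[:,:,::-1])
E
```

```text
[ 0.59807619 -0.21931128  0.21124273] [-2.09256682e-03  9.99997093e-01  5.27387363e-04 -1.07528481e-03] [ 0.52586483 -0.21683193  0.36545797]
```

View pics/w3c.png

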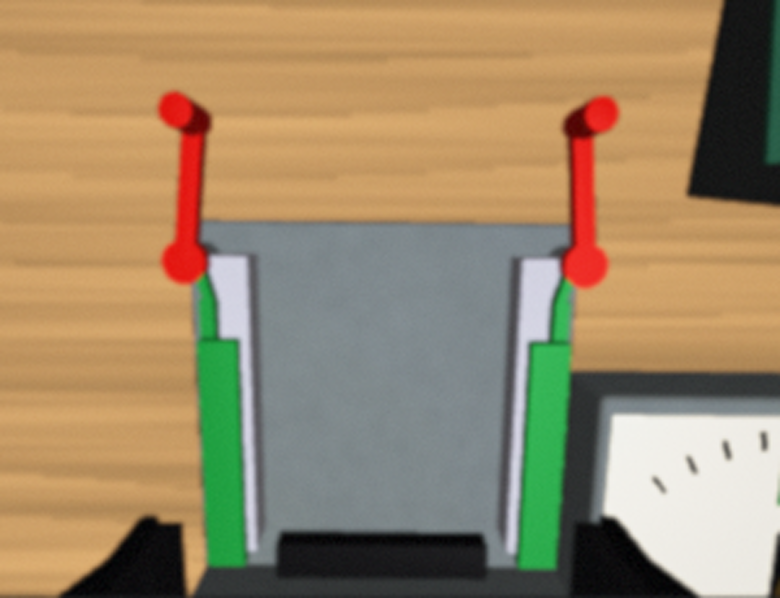

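Run:
```python
from h import *
c=dict(np.load("w3_c.npz"))
def p(u,v,z): return ray(c,170+u/2.6-.0,30+v/2.6,z)[:2].round(4)
for n,u,v,z in[("hingeR",184,263,.052),("hingeL",585,265,.052),("pegR",175,109,.076),("pegL",602,114,.076),("lipRf",238,340,.0575),("lipRb",246,565,.0575),("lipLf",530,342,.0575),("lipLb",519,565,.0575),("ledRf",249,256,.04),("ledRb",258,550,.04),("ledLf",518,258,.04),("ledLb",512,552,.04),("conR",280,533,.05),("conL",486,533,.05)]:
    print(n,p(u,v,z))
```

```text
hingeR [ 0.5409 -0.2906]
hingeL [ 0.5408 -0.1364]
pegR [ 0.4889 -0.2851]
pegL [ 0.4896 -0.1405]
lipRf [ 0.5697 -0.2701]
lipRb [ 0.6639 -0.2705]
lipLf [ 0.5698 -0.157 ]
lipLb [ 0.6634 -0.1564]
ledRf [ 0.5386 -0.2674]
ledRb [ 0.6646 -0.2681]
ledLf [ 0.5388 -0.1603]
ledLb [ 0.665  -0.1563]
conR [ 0.6526 -0.2569]
conL [ 0.6521 -0.1696]
```

Call:
send_rows(increments=[0, 0, 0.011, -2.31, 3.21, 0, 1, 0, 0, 0.011, -2.31, 3.21, 0, 1, 0, 0, 0.011, -2.31, 3.21, 0, 1, 0, 0, 0.011, -2.31, 3.21, 0, 1, 0, 0, 0.011, -2.31, 3.21, 0, 1, 0, 0, 0.011, -2.31, 3.21, 0, 1, 0, 0, 0.011, -2.31, 3.21, 0, 1, 0, 0, 0, 0, 0, 0, 1, 0, 0, 0, 0, 0, 0, 1, 0, 0, 0, 0, 0, 0, 1])

```text
time: 7.9
position: [0.4376, 0.0041, 0.2123]
tool_rot: [-0.04, 0.999, -0.0, 0.001]
ft_force: [-0.3, 0.8, -0.3]
grip_width: 0.087
grip_force: 0.0
```

Run:
```python
from h import *
c=snap("wrist","w4"); savecal(c,"w4"); o=robot.get_obs(); print(o["position"],o["tool_rot"],-c["R"].T@c["t"])
im=c["image"]
cv2.imwrite("pics/w4c.png",cv2.resize(im[80:280,200:450],None,fx=3,fy=3,interpolation=cv2.INTER_CUBIC)[:,:,::-1])
```

```text
[0.43821937 0.00351177 0.21224633] [-3.98776416e-02  9.99204012e-01 -4.28774270e-04  9.65661252e-04] [0.3646094  0.00111357 0.36642382]
```

View pics/w4c.png

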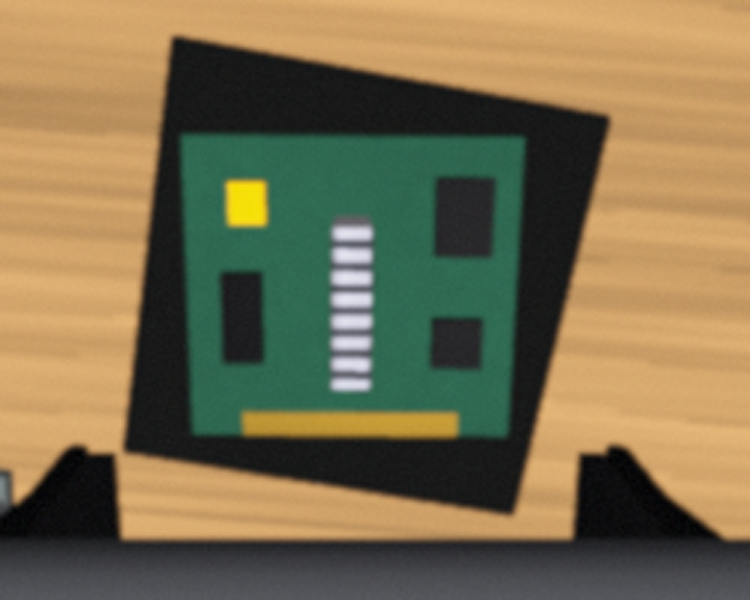

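Run:
```python
from h import *
c=dict(np.load("w4_c.npz"))
def p(u,v,z): return ray(c,200+u/3,80+v/3,z)[:2]
C=np.array([p(179,133,.009),p(527,135,.009),p(510,438,.009),p(192,435,.009)]);print(C.round(4),C.mean(0).round(4))
for a,b in((0,3),(1,2)): d=C[b]-C[a];print(np.arctan2(d[1],d[0]),np.hypot(*d))
for a,b in((0,1),(3,2)): d=C[b]-C[a];print(np.arctan2(-d[0],d[1]),np.hypot(*d))
S=np.array([p(352,226,.043),p(351,390,.043)]);d=S[1]-S[0];print(S.round(4),S.mean(0).round(4),np.hypot(*d),np.arctan2(d[1],d[0]))
```

```text
[[ 0.3803 -0.0609]
 [ 0.3703  0.0702]
 [ 0.4916  0.0795]
 [ 0.5011 -0.0515]] [0.4358 0.0094]
0.07787485275576143 0.1211507093195355
0.07654268448292337 0.12171453109742154
0.07618472909971215 0.1314862291428415
0.07189016687232709 0.13132624897177386
[[0.4056 0.0066]
 [0.4657 0.0113]] [0.4356 0.0089] 0.06029223298272725 0.07751184587267593
```

Call:
send_rows(increments=[0, 0, 0, -0.03, 0.07, -2.2, 0.35, 0, 0, 0, -0.03, 0.07, -2.2, 0.35, 0, 0, 0, -0.03, 0.07, -2.2, 0.35, 0, 0, 0, -0.03, 0.07, -2.2, 0.35, 0, 0, 0, -0.03, 0.07, -2.2, 0.35, 0, 0, 0, -0.03, 0.07, -2.2, 0.35, 0, 0, 0, -0.03, 0.07, -1.8, 0.35, 0, 0, 0, -0.03, 0.07, -1.2, 0.35, 0, 0, 0, 0, 0, -1.2, 0.35, 0, 0, 0, 0, 0, -1.2, 0.35, 0, 0, 0, 0, 0, -0.2, 0.35, 0, 0, 0, 0, 0, 0, 0, 0, 0, 0, 0, 0, 0, 0, 0, 0, 0, 0, 0, 0, 0, 0, 0, 0, 0, 0, 0, 0, 0, 0, 0, 0, 0, 0, 0, 0, 0, 0], newtons=30)

```text
validation failed for argument at $.in...
```

Call:
send_rows(increments=[0, 0, 0, -0.03, 0.07, -2.2, 0.35, 0, 0, 0, -0.03, 0.07, -2.2, 0.35, 0, 0, 0, -0.03, 0.07, -2.2, 0.35, 0, 0, 0, -0.03, 0.07, -2.2, 0.35, 0, 0, 0, -0.03, 0.07, -2.2, 0.35, 0, 0, 0, -0.03, 0.07, -2.2, 0.35, 0, 0, 0, -0.03, 0.07, -1.8, 0.35, 0, 0, 0, -0.03, 0.07, -1.2, 0.35, 0, 0, 0, 0, 0, -1.2, 0.35, 0, 0, 0, 0, 0, -1.2, 0.35, 0, 0, 0, 0, 0, -0.2, 0.35, 0, 0, 0, 0, 0, 0, 0, 0, 0, 0, 0, 0, 0, 0, 0, 0, 0, 0, 0, 0, 0, 0, 0, 0, 0, 0, 0, 0, 0, 0, 0, 0, 0, 0, 0], newtons=30)

```text
time: 9.28
position: [0.4357, 0.0095, 0.0243]
tool_rot: [-0.04, 0.999, -0.0, 0.001]
ft_force: [0.6, -3.1, 0.5]
grip_width: 0.0141
grip_force: 30.0
```

Call:
send_rows(increments=[0, 0, 0, 0, 0, 1, 0, 0, 0, 0, 0, 0, 2.2, 0, 0, 0, 0, 0, 0, 3.2, 0, 0, 0, 0, 0, 0, 3.2, 0, 0, 0, -0.0096, -0.26, -2.79, 0, 0, 0, 0, -0.0096, -0.26, -2.79, 0, 0, 0, 0, -0.0096, -0.26, -2.79, 0, 0, 0, 0, -0.0096, -0.26, -2.79, 0, 0, 0, 0, -0.0096, -0.26, -2.79, 0, 0, 0, 0, -0.0096, -0.26, -2.79, 0, 0, 0, 0, -0.0096, -0.26, -2.79, 0, 0, 0, 0, -0.0096, -0.26, -2.79, 0, 0, 0, 0, 0, 0, 0, -1.4, 0, 0, 0, 0, 0, 0, -1.4, 0, 0, 0, 0, 0, 0, -1.4, 0, 0, 0, 0, 0, 0, -1.4, 0, 0, 0, 0, 0, 0, 0, 0, 0, 0, 0, 0, 0, 0, 0])

```text
time: 10.78
position: [0.4135, -0.2127, 0.0634]
tool_rot: [-0.002, 1.0, 0.001, -0.001]
ft_force: [0.4, -0.0, -2.3]
grip_width: 0.0137
grip_force: 30.0
```

Run:
```python
from h import *
o=robot.get_obs(); print(o["position"],o["tool_rot"],o["ft_force"],o["moment"])
snap("wrist","w5"); c=snap("top","t5"); im=c["image"]
a=cv2.resize(im[130:290,290:450],(640,640),interpolation=cv2.INTER_CUBIC)[160:560]
b=robot.camera("side")["image"]; b=cv2.resize(b[180:300,260:460],(600,360))
cv2.imwrite("pics/t5c.png",cv2.resize(np.hstack([a,cv2.imread("pics/w5.png")[:,:,::-1]]),(800,250))[:,:,::-1])
cv2.imwrite("pics/v5.png",np.vstack([cv2.imread("pics/t5c.png"),cv2.copyMakeBorder(b[:340,:,::-1],0,0,0,200,cv2.BORDER_CONSTANT)]))
```

```text
[ 0.4134512  -0.21265052  0.06336584] [-1.76670401e-03  9.99997573e-01  8.72946404e-04 -9.85051766e-04] [ 0.38389842 -0.03198384 -2.26663221] [0.03815671 0.01120021 0.03798714]
```

View pics/v5.png

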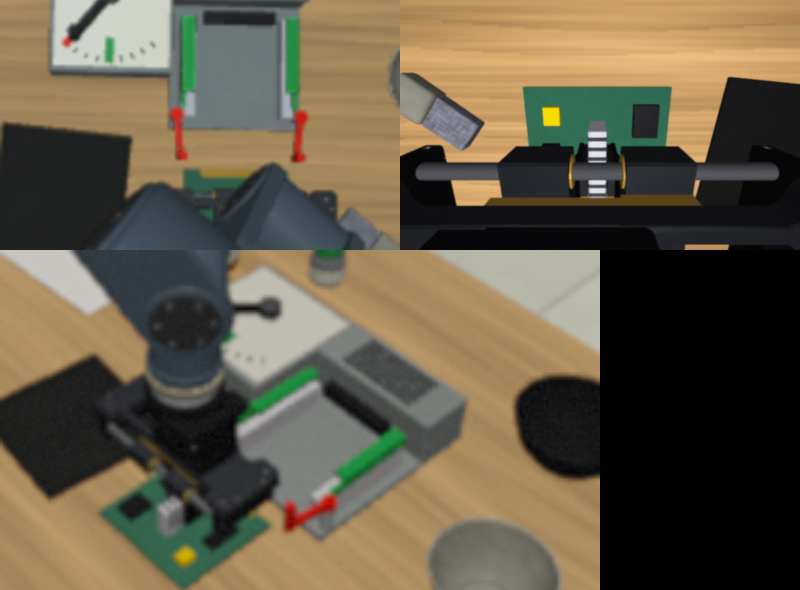

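Call:
send_rows(increments=[0, 0, 0, 1.2, 0, 0, 0, 0, 0, 0, 1.2, 0, 0, 0, 0, 0, 0, 1.2, 0, 0, 0, 0, 0, 0, 1.2, 0, 0, 0, 0, 0, 0, 1.2, 0, 0, 0, 0, 0, 0, 1.2, 0, 0, 0, 0, 0, 0, 0.8, 0, 0, 0, 0, 0, 0, 0.8, 0, -0.05, 0, 0, 0, 0, 0.4, 0, -0.05, 0, 0, 0, 0, 0, 0, -0.05, 0, 0, 0, 0, 0, 0, 0, 0])

```text
time: 11.85
position: [0.5043, -0.2111, 0.0624]
tool_rot: [-0.002, 1.0, 0.002, -0.002]
ft_force: [-3.1, 4.5, -1.9]
grip_width: 0.0141
grip_force: 29.3
```

Run:
```python
from h import *
o=robot.get_obs(); print(o["position"],o["tool_rot"],o["ft_force"],o["moment"])
c=robot.camera("side"); print(c["R"].shape); b=cv2.resize(c["image"][190:290,300:430],(780,600),interpolation=cv2.INTER_CUBIC); cv2.imwrite("pics/s6.png",b[:,:,::-1])
```

```text
[ 0.50431318 -0.21110647  0.06243024] [-0.0021202   0.99999415  0.00180364 -0.00199024] [-3.07651936  4.4521377  -1.87108168] [1.05518903 0.40386842 0.18725044]
(3, 3)
```

View pics/s6.png

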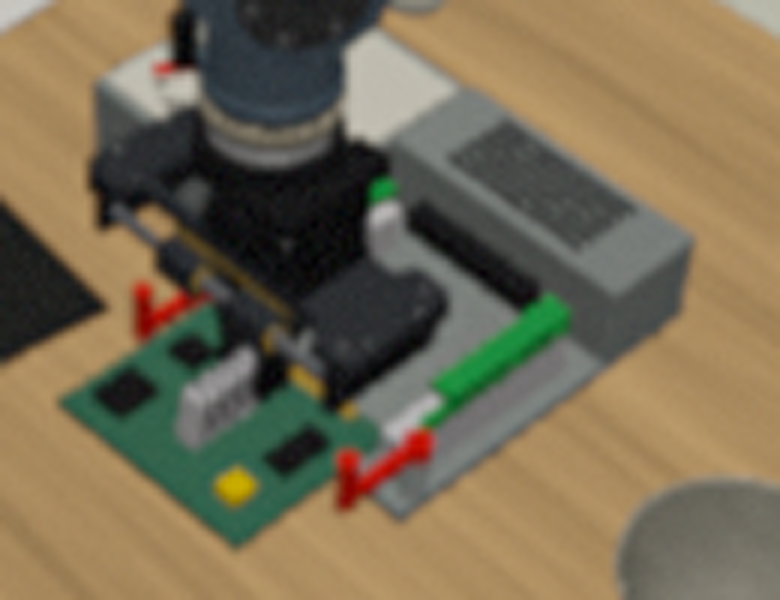

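Call:
send_rows(increments=[0, 0, 0, 0, 0.15, 0, 0, 0, 0, 0, 0.4, 0, 0, 0, 0, 0, 0, 0.4, 0, 0, 0, 0, 0, 0, 0.4, 0, -0.03, 0, 0, 0, 0, 0.4, 0, -0.03, 0, 0, 0, 0, 0.4, 0, 0, 0, 0, 0, 0, 0.4, 0, 0, 0, 0, 0, 0, 0, 0, 0, 0])

```text
time: 12.57
position: [0.5256, -0.2123, 0.0616]
tool_rot: [-0.004, 1.0, 0.0, -0.005]
ft_force: [-11.5, -4.6, 0.7]
grip_width: 0.0164
grip_force: 29.5
```

Run:
```python
from h import *
o=robot.get_obs(); print(o["position"],o["tool_rot"],o["ft_force"],o["moment"])
c=snap("wrist","w7"); savecal(c,"w7"); t=snap("top","t7")["image"]; s=robot.camera("side")["image"]
w=c["image"][40:300,170:470]
A=cv2.resize(w,(450,390),interpolation=cv2.INTER_CUBIC); B=cv2.resize(t[150:250,340:430],(350,390),interpolation=cv2.INTER_CUBIC)
cv2.imwrite("pics/v7.png",np.hstack([A,B])[:,:,::-1])
```

```text
[ 0.52555445 -0.21228581  0.06157808] [-3.88072877e-03  9.99979238e-01  1.90068269e-04 -5.14078099e-03] [-11.51071406  -4.59953036   0.66557192] [-0.44312964  2.19283812  0.39560725]
```

View pics/v7.png

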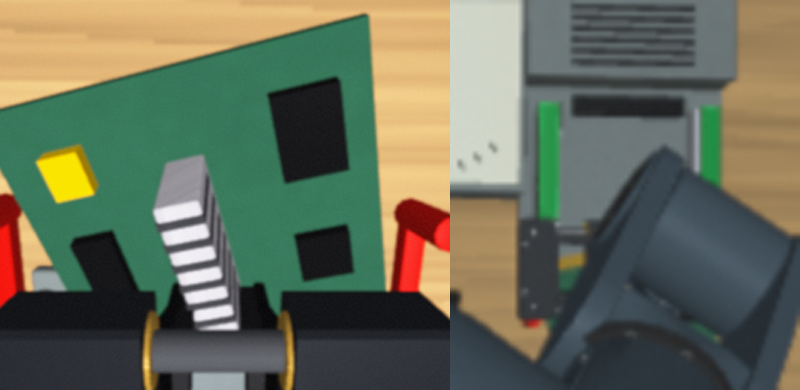

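Run:
```python
from h import *
c=dict(np.load("w7_c.npz"))
z=.047
def p(u,v): return ray(c,170+u/1.5,40+v/1.5,z)[:2]
im=np.load("w7.npz")["im"]; W=np.load("w7.npz")["W"]
A,B,C,D=p(0,110),p(370,15),p(385,290),p(75,300); E=p(0,140)
for n,q in zip("ABCDE",(A,B,C,D,E)): print(n,q.round(4))
f=lambda a,b:np.arctan2(-(b-a)[0],(b-a)[1])
print("yaw rear",f(A,B),"right",np.arctan2(*(C-B)[::-1]),"left",np.arctan2(*(D-E)[::-1]))
hsv=cv2.cvtColor(im,cv2.COLOR_RGB2HSV); m=(hsv[...,0]>65)&(hsv[...,0]<90)&(hsv[...,1]>80)&~np.isnan(W[...,2])&(W[...,0]<.5)
P=W[m]; a=np.c_[P[:,:2]-[.525,-.212],np.ones(len(P))]; s=np.linalg.lstsq(a,P[:,2],rcond=None)[0]; print("plane",s,len(P))
# corner with left border
import sys
m8=m.astype('u1'); k=np.argwhere(m8); print(k.min(0),k.max(0))
cnt=max(cv2.findContours(m8,cv2.RETR_EXTERNAL,cv2.CHAIN_APPROX_NONE)[0],key=cv2.contourArea); print(cv2.approxPolyDP(cnt,4,True)[:,0].tolist())
```

```text
A [ 0.4522 -0.2873]
B [ 0.4201 -0.1588]
C [ 0.519  -0.1437]
D [ 0.5242 -0.2657]
E [ 0.4626 -0.2884]
yaw rear 0.24454237101443518 right 0.15157219245521483 left 0.3528892806249917
plane [-0.26737898  0.03489874  0.04141136] 23273
[50  0] [397 639]
[[423, 201], [413, 50], [153, 119], [196, 198], [243, 194], [246, 199], [277, 199], [270, 180], [278, 150], [305, 142], [323, 200], [368, 203], [370, 195], [399, 190], [403, 201]]
```

Call:
send_rows(increments=[0, 0, 0, -0.5, 0, 0, 0, 0, 0, 0, -0.8, 0, 0.05, 0, 0, 0, 0, -1, 0, 0.2, 0, 0, 0, 0, -1, 0, 0.3, 0, 0, 0, 0, -1, 0, 0.5, 0, 0, 0, 0, -1, 0, 1, 0, 0, 0, 0, -1, 0, 2, 0, 0, 0, 0, -1, 0, 2, 0, 0, 0, 0, -1, 0, 2, 0, 0, 0, 0, -1, 0, 2, 0, 0, 0, 0, 0, 0, 0, 0], newtons=50)

```text
time: 13.63
position: [0.4371, -0.2135, 0.1659]
tool_rot: [-0.001, 1.0, -0.003, 0.003]
ft_force: [-0.3, 0.1, -4.0]
grip_width: 0.0132
grip_force: 49.5
```

```bash
cat > plane.py <<'E'
from h import *
import sys
c=snap("wrist",sys.argv[1]); savecal(c,sys.argv[1]); o=robot.get_obs(); print(o["position"],o["tool_rot"],o["ft_force"],o["moment"],o["grip_width"])
d=np.load(sys.argv[1]+".npz"); W,im=d["W"],d["im"]
hsv=cv2.cvtColor(im,cv2.COLOR_RGB2HSV); m=(hsv[...,0]>65)&(hsv[...,0]<90)&(hsv[...,1]>80)&~np.isnan(W[...,2])&(abs(W[...,0]-o["position"][0])<.11)&(abs(W[...,1]-o["position"][1])<.1)&(W[...,2]<o["position"][2])
P=W[m]; x0=o["position"][:2]; a=np.c_[P[:,:2]-x0,np.ones(len(P))]; s=np.linalg.lstsq(a,P[:,2],rcond=None)[0]; print("plane",s,len(P))
cnt=max(cv2.findContours(m.astype('u1'),cv2.RETR_EXTERNAL,cv2.CHAIN_APPROX_NONE)[0],key=cv2.contourArea)
for u,v in cv2.approxPolyDP(cnt,4,True)[:,0]:
    # intersect ray with plane
    R=c["R"];q=-R.T@c["t"];dd=R.T@np.array([(u-c["cx"])/c["fx"],(v-c["cy"])/c["fy"],1]); n=np.array([s[0],s[1],-1]); k=-(n@(q-np.r_[x0,0])+s[2])/(n@dd); print(u,v,(q+k*dd).round(4))
E
python3 plane.py w8
```

```text
[ 0.43768202 -0.21335388  0.16446233] [-9.77137568e-04  9.99993836e-01 -2.25373700e-03  2.50865474e-03] [ 0.24847497 -0.45025041 -3.87505797] [ 0.07802692 -0.1226531   0.03038796] 0.013266711856690788
plane [-0.25475545  0.00063539  0.14111846] 27128
444 78 [ 0.347  -0.1499  0.1643]
177 87 [ 0.3513 -0.2775  0.1631]
213 233 [ 0.4353 -0.2744  0.1417]
231 233 [ 0.4352 -0.2631  0.1417]
221 188 [ 0.4045 -0.2646  0.1495]
232 182 [ 0.4008 -0.2577  0.1505]
251 184 [ 0.402  -0.2471  0.1502]
259 233 [ 0.4351 -0.2456  0.1417]
277 233 [ 0.4351 -0.2344  0.1418]
280 248 [ 0.4465 -0.2332  0.1388]
288 230 [ 0.4328 -0.2275  0.1424]
298 230 [ 0.4328 -0.2213  0.1424]
293 170 [ 0.3934 -0.223   0.1524]
301 141 [ 0.3773 -0.2182  0.1565]
326 143 [ 0.3783 -0.2051  0.1563]
329 228 [ 0.4312 -0.2022  0.1428]
341 229 [ 0.4319 -0.1947  0.1426]
351 248 [ 0.4462 -0.1877  0.139 ]
354 233 [ 0.4348 -0.1865  0.1419]
368 233 [ 0.4347 -0.1778  0.1419]
371 206 [ 0.4157 -0.1778  0.1467]
401 205 [ 0.415  -0.1603  0.1469]
401 232 [ 0.4338 -0.1575  0.1421]
419 233 [ 0.4345 -0.1463  0.142 ]
```

View pics/w8.png

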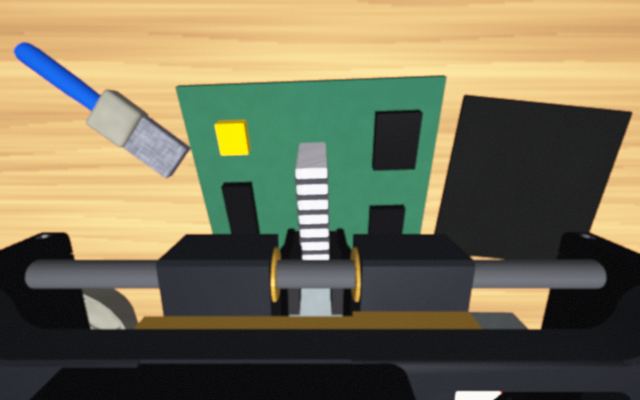

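Call:
send_rows(increments=[0, 0, 0, -1.9, 0, -2, 0, 0, 0, 0, -1.9, 0, -2, 0, 0, 0, 0, 0, 0, -2.5, 0, 0, 0, 0, 0, 0, -2.5, 0, 0, 0, 0, 0, 0, -1.7, 0, 0, 0, 0, 0, 0, 0, 0])

```text
time: 14.18
position: [0.398, -0.2112, 0.0519]
tool_rot: [-0.001, 1.0, 0.002, -0.002]
ft_force: [0.7, 0.5, -2.8]
grip_width: 0.0137
grip_force: 49.6
```

Call:
send_rows(increments=[0, 0, 0, 0, 0, -0.5, 0, 0, 0, 0, 0, 0, -0.5, 0, 0, 0, 0, 0, 0, -0.5, 0, 0, 0, 0, 0, 0, -0.5, 0, 0, 0, 0, 0, 0, -0.5, 0, 0, 0, 0, 0, 0, -0.5, 0, 0, 0, 0, 0, 0, -0.5, 0, 0, 0, 0, 0, 0, -0.2, 0, 0, 0, 0, 0, 0, 0, 0], newtons=8)

```text
time: 14.93
position: [0.4, -0.2126, 0.0187]
tool_rot: [-0.002, 1.0, -0.001, 0.001]
ft_force: [1.8, -0.1, 2.2]
grip_width: 0.0138
grip_force: 8.0
```

```bash
python3 plane.py w9 | head -4
python3 - <<'E'
import numpy as np,cv2
for f,x0 in (("w5",(.4135,-.2127)),):
    d=np.load(f+".npz"); W,im=d["W"],d["im"]
    hsv=cv2.cvtColor(im,cv2.COLOR_RGB2HSV); m=(hsv[...,0]>65)&(hsv[...,0]<90)&(hsv[...,1]>80)&~np.isnan(W[...,2])&(abs(W[...,0]-x0[0])<.1)&(abs(W[...,1]-x0[1])<.1)&(W[...,2]<.063)
    P=W[m]; print(np.linalg.lstsq(np.c_[P[:,:2]-x0,np.ones(len(P))],P[:,2],rcond=None)[0])
E
```

```text
[ 0.40000544 -0.21265198  0.01868464] [-1.79478745e-03  9.99997443e-01 -9.55209636e-04  9.89862521e-04] [ 1.78107151 -0.24428645  3.21147224] [ 0.0261522  -0.15147289  0.01786783] 0.013812991585478827
plane [0.00113229 0.00112937 0.00520204] 24997
192 94 [ 0.3168 -0.274   0.005 ]
206 233 [ 0.3939 -0.2737  0.0051]
[-0.00187352  0.00318111  0.04825764]
```

```bash
python3 - <<'E'
from h import *
d=np.load("w3.npz"); W,im=d["W"],d["im"]; c=dict(np.load("w3_c.npz"))
def z(n,u0,u1,v0,v1):
    u0,u1=[int(round(170+a/2.6)) for a in(u0,u1)];v0,v1=[int(round(30+a/2.6)) for a in(v0,v1)]
    P=W[v0:v1+1,u0:u1+1].reshape(-1,3); print(n,np.nanmedian(P,0).round(4),np.nanpercentile(P[:,2],[10,90]).round(4))
z("ledR",222,238,265,325);z("ledL",528,545,270,325)
z("lipR",210,230,350,540);z("lipL",535,560,350,540);z("deck",300,460,260,500);z("bench",300,460,50,180)
z("hR",176,190,255,270);z("hL",578,592,258,272);z("pR",170,178,103,112);z("pL",598,606,109,118)
z("wallR front",202,210,285,330);z("wallL front",556,566,285,330)
im=cv2.resize(im[120:200,225:400],None,fx=4.5,fy=4.5,interpolation=cv2.INTER_CUBIC);cv2.imwrite("pics/w3d.png",im[:,:,::-1])
E
python3 plane.py w9b
```

```text
ledR [ 0.5536 -0.2755  0.04  ] [0.0391 0.0409]
ledL [ 0.554  -0.1518  0.0402] [0.0392 0.0412]
lipR [ 0.6123 -0.2791  0.0575] [0.0566 0.0584]
lipL [ 0.6112 -0.1477  0.0576] [0.0566 0.0585]
deck [ 0.594  -0.2149  0.0101] [0.0091 0.011 ]
bench [ 4.808e-01 -2.156e-01  2.000e-04] [-0.0008  0.0012]
hR [ 0.5409 -0.2913  0.05  ] [0.0495 0.0508]
hL [ 0.541  -0.1359  0.05  ] [0.0493 0.0512]
pR [ 0.4885 -0.2857  0.0757] [0.0752 0.0768]
pL [ 0.4894 -0.1408  0.0765] [0.0758 0.0771]
wallR front [ 0.5583 -0.2833  0.0495] [0.0487 0.0502]
wallL front [ 0.5575 -0.1438  0.0495] [0.0483 0.0504]
[ 0.40000856 -0.21264419  0.01868397] [-1.79343565e-03  9.99997466e-01 -9.37194298e-04  9.87014571e-04] [ 0.97301309 -1.37271366  5.12351422] [-0.099566   -0.1891584   0.02958278] 0.014076999605263962
plane [0.00115999 0.00111286 0.00519382] 24980
192 94 [ 0.3168 -0.274   0.005 ]
206 233 [ 0.3939 -0.2737  0.0051]
226 233 [ 0.3938 -0.262   0.0051]
224 192 [ 0.3691 -0.2613  0.0051]
250 191 [ 0.3684 -0.2466  0.0051]
254 232 [ 0.3931 -0.2455  0.0051]
277 233 [ 0.3937 -0.2321  0.0052]
280 248 [ 0.4032 -0.2306  0.0052]
289 229 [ 0.3911 -0.225   0.0052]
299 230 [ 0.3917 -0.2192  0.0052]
298 161 [ 0.3513 -0.2194  0.0051]
305 150 [ 0.3453 -0.2155  0.0051]
330 155 [ 0.348  -0.2019  0.0051]
332 231 [ 0.3922 -0.2     0.0052]
341 229 [ 0.391  -0.1947  0.0052]
351 248 [ 0.4029 -0.1885  0.0052]
353 234 [ 0.394  -0.1876  0.0052]
371 233 [ 0.3933 -0.1771  0.0052]
375 221 [ 0.3859 -0.1752  0.0052]
403 221 [ 0.3858 -0.159   0.0052]
407 233 [ 0.3932 -0.1561  0.0052]
425 233 [ 0.3932 -0.1456  0.0053]
438 94 [ 0.3162 -0.1465  0.0052]
```

View pics/w3d.png

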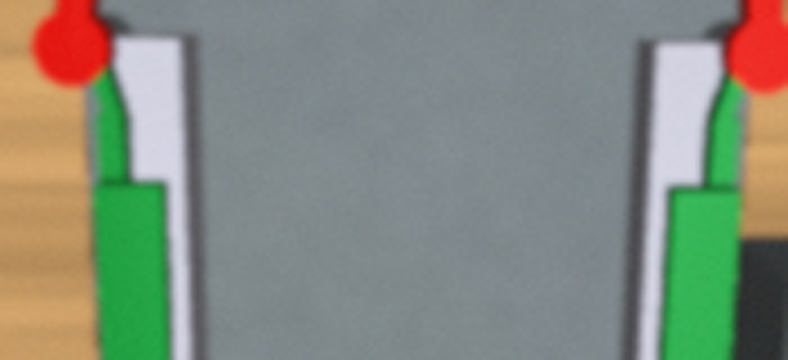

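Call:
send_rows(increments=[0, 0, 0, 0, 0, 0, 0.35, 0, 0, 0, 0, 0, 0, 0.35, 0, 0, 0, 0, 0, 0, 0.35, 0, 0, 0, 0, 0, 2, 0.35, 0, 0, 0, 0, 0, 3, 1, 0, 0, 0, 0, 0, 3, 1, 0, 0, 0, 0, 0, 3, 1, 0, 0, 0, 0, 0, 3, 1, 0, 0, 0, 0, 0, 3, 1, 0, 0, 0, 0, 0, 2.2, 1, 0, 0, 0, 0, 0, 0, 1, 0, 0, 0, 0, 0, 0, 1, 0, 0, 0, 0, 0, 0, 1, 0, 0, 0, 0, 0, 0, 1])

```text
time: 16.2
position: [0.3982, -0.211, 0.2087]
tool_rot: [-0.002, 1.0, 0.001, -0.001]
ft_force: [-0.1, 0.3, 0.0]
grip_width: 0.0847
grip_force: 0.0
```

Run:
```python
from h import *
def corners(f,x0,y0):
    c=dict(np.load(f+"_c.npz")); im=np.load(f+".npz")["im"]; W=np.load(f+".npz")["W"]
    hsv=cv2.cvtColor(im,cv2.COLOR_RGB2HSV); m=(hsv[...,1]>60)&(hsv[...,0]>12)&(hsv[...,0]<100)&(abs(W[...,0]-x0)<.1)&(abs(W[...,1]-y0)<.1)
    g=(hsv[...,0]>60)&(hsv[...,0]<95)&(hsv[...,1]>70)&(abs(W[...,0]-x0)<.1)&(abs(W[...,1]-y0)<.1)
    cnt=max(cv2.findContours(cv2.morphologyEx(g.astype('u1'),cv2.MORPH_CLOSE,np.ones((25,25))),cv2.RETR_EXTERNAL,cv2.CHAIN_APPROX_NONE)[0],key=cv2.contourArea)
    P=np.array([ray(c,u,v,float(zc)) for u,v in cnt[:,0] for zc in [Z]]); r=cv2.minAreaRect(P[:,:2].astype('f4')); print(f,np.round(r[0],4),np.round(r[1],4),r[2])
Z=.005
c=snap("wrist","w10"); savecal(c,"w10"); o=robot.get_obs(); print(o["position"],o["tool_rot"],-c["R"].T@c["t"])
corners("w10",.377,-.212)
c=snap("top","t10"); savecal(c,"t10"); corners("t10",.377,-.212)
Z=.009; c0=np.load("w4_c.npz"); corners("w4",.436,.009)
```

```text
[ 0.39828718 -0.21112095  0.2086692 ] [-0.00164503  0.99999683  0.00127856 -0.001413  ] [ 0.32571304 -0.20887647  0.36314264]
w10 [ 0.637  -0.3424] [0.1803 0.5575] 0.059618160128593445
t10 [ 0.3756 -0.2094] [0.1139 0.1181] 0.9267227053642273
w4 [ 0.6888 -0.1177] [0.1816 0.5795] 4.711429595947266
```

View pics/w10.png

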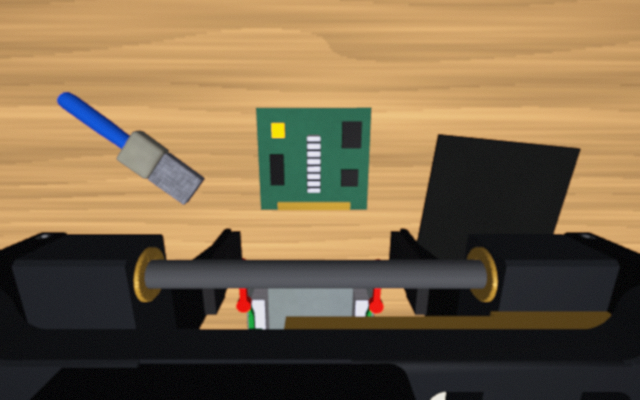

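```bash
cat > card.py <<'E'
from h import *
def green(f,roi,z):
    c=dict(np.load(f+"_c.npz")); im=np.load(f+".npz")["im"]; u0,u1,v0,v1=roi
    g=np.zeros(im.shape[:2],'u1'); hsv=cv2.cvtColor(im[v0:v1,u0:u1],cv2.COLOR_RGB2HSV)
    g[v0:v1,u0:u1]=((hsv[...,0]>65)&(hsv[...,0]<95)&(hsv[...,1]>70)); g=cv2.morphologyEx(g,cv2.MORPH_OPEN,np.ones((3,3)))
    cnt=np.vstack(cv2.findContours(g,cv2.RETR_EXTERNAL,cv2.CHAIN_APPROX_NONE)[0])
    # pixel-edge correction: expand half pixel about centroid
    p=cnt[:,0].astype(float); m=p.mean(0); p+=.5*np.sign(p-m)
    P=np.array([ray(c,u,v,z) for u,v in p])[:,:2].astype('f4'); r=cv2.minAreaRect(P); print(f,np.round(r[0],4),np.round(r[1],4),round(r[2],2))
E
python3 - <<'E'
from card import *
green("w10",(240,390,95,225),.005)
green("t10",(340,460,215,320),.005)
green("w4",(250,380,115,235),.009)
c=dict(np.load("w10_c.npz"))
print(ray(c,313.7,138,.039),ray(c,313.7,191,.039))
# rack pegs / hinge in w10
for u,v,z in((243,305,.05),(376.5,305,.05)): print(ray(c,u,v,z))
E
```

```text
w10 [ 0.376  -0.2097] [0.1171 0.1285] 0.25
t10 [ 0.3749 -0.1716] [0.117  0.0383] 0.42
w4 [0.4356 0.0084] [0.1241 0.1343] 4.38
[ 0.347617   -0.20937124  0.039     ] [ 0.40427319 -0.20919721  0.039     ]
[ 0.53871049 -0.2912506   0.05      ]
[ 0.53834591 -0.13539029  0.05      ]
```

Call:
send_rows(increments=[0, 0, 0, -0.31, -0.015, -2.4, 0.35, 0, 0, 0, -0.31, -0.015, -2.4, 0.35, 0, 0, 0, -0.31, -0.015, -2.4, 0.35, 0, 0, 0, -0.31, -0.015, -2.4, 0.35, 0, 0, 0, -0.31, -0.015, -2.4, 0.35, 0, 0, 0, -0.31, -0.015, -2.4, 0.35, 0, 0, 0, -0.31, -0.015, -1.6, 0.35, 0, 0, 0, 0, 0, -1.2, 0.35, 0, 0, 0, 0, 0, -1.2, 0.35, 0, 0, 0, 0, 0, -0.8, 0.35, 0, 0, 0, 0, 0, 0, 0.35, 0, 0, 0, 0, 0, 0, 0, 0, 0, 0, 0, 0, 0, 0, 0, 0, 0, 0, 0, 0, 0, 0, 0, 0, 0, 0, 0, 0, 0, 0, 0, 0, 0, 0, 0, 0, 0, 0, 0, 0, 0, 0, 0], newtons=60)

```text
validation failed for argument at $.in...
```

Call:
send_rows(increments=[0, 0, 0, 0, 0, 0.5, 0, 0, 0, 0, 0, 0, 1, 0, 0, 0, 0, 0, 0, 1.5, 0, 0, 0, 0, 1, 0, 1.5, 0, 0, 0, 0, 1, 0, 0, 0, 0, 0, 0, 0, 0, 0, 0, 0, 0, 0, 0, 0, 0, 0])

```text
time: 16.88
position: [0.4192, -0.2116, 0.2543]
tool_rot: [-0.002, 1.0, 0.0, -0.001]
ft_force: [-0.2, 0.4, -0.3]
grip_width: 0.0484
grip_force: 0.0
```

```bash
python3 plane.py w11 | awk 'NR<5'
python3 - <<'E'
from card import *
green("w11",(150,480,60,228),.0505)
E
```

```text
[ 0.41859264 -0.21129079  0.25400379] [-2.01138670e-03  9.99996977e-01  8.41318346e-04 -1.13706606e-03] [-0.95388261  0.26942099  0.16440742] [-0.00981835 -0.0264405  -0.02295661] 0.04416545212091967
plane [-0.00104477  0.00165019  0.00518297] 6649
264 92 [ 0.3184 -0.2726  0.0052]
269 183 [ 0.4342 -0.2704  0.0051]
w11 [ 0.3727 -0.2097] [0.1039 0.1137] 0.29
```

Call:
send_rows(increments=[0, 0, 0, -0.5, -0.016, -2.5, 0.35, 0, 0, 0, -0.5, -0.016, -2.5, 0.35, 0, 0, 0, -0.5, -0.016, -2.5, 0.35, 0, 0, 0, -0.5, -0.016, -2.5, 0.35, 0, 0, 0, -0.5, -0.016, -2.5, 0.35, 0, 0, 0, -0.5, -0.016, -2.5, 0.35, 0, 0, 0, -0.5, -0.016, -2.5, 0.35, 0, 0, 0, -0.5, -0.016, -2.5, 0.35, 0, 0, 0, -0.2, 0, -1.7, 0.35, 0, 0, 0, 0, 0, -1.2, 0.35, 0, 0, 0, 0, 0, -0.85, 0.35, 0, 0, 0, 0, 0, 0, 0.35], newtons=60)

```text
time: 17.93
position: [0.3759, -0.2122, 0.0159]
tool_rot: [-0.002, 1.0, 0.002, -0.002]
ft_force: [0.5, 0.4, 0.6]
grip_width: 0.0304
grip_force: 0.0
```

Call:
send_rows(increments=[0, 0, 0, 0, 0, 0, 0, 0, 0, 0, 0, 0, 0, 0, 0, 0, 0, 0, 0, 0, 0, 0, 0, 0, 0, 0, 0, 0, 0, 0, 0, 0, 0, 0.5, 0, 0, 0, 0, 0, 0, 1, 0, 0, 0, 0, 0, 0, 1.5, 0, 0, 0, 0, 0.5, 0, 1.5, 0, 0, 0, 0, 0.5, 0, 0, 0, 0, 0, 0, 0, 0, 0, 0])

```text
time: 18.77
position: [0.3889, -0.2143, 0.0636]
tool_rot: [-0.002, 1.0, -0.002, 0.002]
ft_force: [0.4, -0.0, -2.7]
grip_width: 0.0133
grip_force: 60.0
```

```bash
python3 plane.py w12
```

```text
[ 0.38798015 -0.21356518  0.06288176] [-2.03481306e-03  9.99997399e-01 -7.14542579e-04  7.42491337e-04] [-0.66177629  0.07267971 -2.67274722] [ 0.04570205  0.00819872 -0.02847038] 0.01395244424463899
plane [ 0.00563733 -0.00089818  0.05039592] 17512
196 138 [ 0.3282 -0.2757  0.0501]
206 233 [ 0.3827 -0.2752  0.0504]
277 233 [ 0.3825 -0.2337  0.0504]
280 248 [ 0.392  -0.2322  0.0504]
289 229 [ 0.38   -0.2266  0.0504]
299 230 [ 0.3806 -0.2208  0.0504]
304 191 [ 0.3572 -0.2178  0.0502]
329 194 [ 0.3588 -0.2037  0.0502]
332 231 [ 0.3811 -0.2016  0.0503]
341 229 [ 0.3798 -0.1964  0.0503]
351 248 [ 0.3917 -0.1902  0.0504]
354 233 [ 0.3822 -0.1887  0.0503]
425 233 [ 0.382  -0.1473  0.0503]
434 138 [ 0.3275 -0.1479  0.05  ]
```

Call:
send_rows(increments=[0, 0, 0, 0.5, -0.105, -0.14, 0, 0, 0, 0, 0.5, -0.105, -0.14, 0, 0, 0, 0, 1, 0, 0, 0, 0, 0, 0, 1, 0, 0, 0, 0, 0, 0, 1, 0, 0, 0, 0, 0, 0, 1, 0, 0, 0, 0, 0, 0, 1, 0, 0, 0, 0, 0, 0, 1, 0, 0, 0, 0, 0, 0, 1, 0, 0, 0, 0, 0, 0, 1, 0, 0, 0, 0, 0, 0, 1, 0, 0, 0, 0, 0, 0, 0.5, 0, 0, 0, 0, 0, 0, 0, 0, 0, 0, 0, 0, 0, 0, 0, 0])

```text
validation failed for argument at $.in...
```

```bash
python3 plane.py w13
```

```text
[ 0.38721164 -0.2130265   0.06240788] [-1.95901393e-03  9.99998077e-01  4.10102938e-05 -8.35407911e-05] [-0.34492253  0.02634266 -3.78451498] [-0.05478673  0.04783329  0.00959958] 0.013949558703263398
plane [0.00302587 0.00098895 0.04971455] 17502
196 138 [ 0.3272 -0.2751  0.0495]
206 233 [ 0.3818 -0.2745  0.0496]
277 233 [ 0.3815 -0.233   0.0497]
280 248 [ 0.391  -0.2315  0.0497]
290 229 [ 0.379  -0.2254  0.0497]
299 230 [ 0.3796 -0.2201  0.0497]
304 191 [ 0.3562 -0.2171  0.0496]
329 194 [ 0.3579 -0.203   0.0496]
332 231 [ 0.3801 -0.2009  0.0497]
341 229 [ 0.3788 -0.1957  0.0497]
351 248 [ 0.3908 -0.1895  0.0497]
354 233 [ 0.3813 -0.1881  0.0497]
425 233 [ 0.381  -0.1466  0.0498]
434 138 [ 0.3265 -0.1472  0.0496]
```

Call:
send_rows(increments=[0, 0, 0, 0.4, -0.12, -0.11, 0, 0, 0, 0, 0.4, -0.12, -0.11, 0, 0, 0, 0, 1, 0, 0, 0, 0, 0, 0, 1, 0, 0, 0, 0, 0, 0, 1, 0, 0, 0, 0, 0, 0, 1, 0, 0, 0, 0, 0, 0, 1, 0, 0, 0, 0, 0, 0, 1, 0, 0, 0, 0, 0, 0, 1, 0, 0, 0, 0, 0, 0, 1, 0, 0, 0, 0, 0, 0, 1, 0, 0, 0, 0, 0, 0, 0.6, 0, 0, 0, 0, 0, 0, 0, 0, 0])

```text
validation failed for argument at $.in...
```

Call:
send_rows(increments=[0, 0, 0, 0.4, -0.12, -0.11, 0.02, 0, 0, 0, 0.4, -0.12, -0.11, 0.02, 0, 0, 0, 1, 0, 0, 0.02, 0, 0, 0, 1, 0, 0, 0.02, 0, 0, 0, 1, 0, 0, 0.02, 0, 0, 0, 1, 0, 0, 0.02, 0, 0, 0, 1, 0, 0, 0.02, 0, 0, 0, 1, 0, 0, 0.02, 0, 0, 0, 1, 0, 0, 0.02, 0, 0, 0, 1, 0, 0, 0.02, 0, 0, 0, 1, 0, 0, 0.02, 0, 0, 0, 0.6, 0, 0, 0.02, 0, 0, 0, 0, 0, 0, 0.02, 0, 0, 0, 0, 0, 0, 0.02])

```text
time: 20.03
position: [0.4912, -0.2154, 0.0603]
tool_rot: [-0.002, 1.0, 0.0, -0.0]
ft_force: [0.3, 0.0, -3.1]
grip_width: 0.0134
grip_force: 60.0
```

```bash
python3 plane.py w14|head -4
```

```text
[ 0.49062061 -0.2151958   0.06026799] [-1.78875662e-03  9.99998144e-01  3.67582598e-04 -6.13693026e-04] [-0.53132773  0.12492033 -3.86310369] [ 0.00487239  0.05317398 -0.00208786] 0.013455202414992202
plane [0.00127845 0.00247348 0.04713891] 17490
196 138 [ 0.4304 -0.2768  0.0469]
206 233 [ 0.485  -0.2763  0.047 ]
```

Call:
send_rows(increments=[0, 0, 0, 0.4, 0, 0, 0.02, 0, 0, 0, 0.4, 0, 0, 0.02, 0, 0, 0, 0.4, 0, 0, 0.02, 0, 0, 0, 0.4, 0, 0, 0.02, 0, 0, 0, 0.4, 0, 0, 0.02, 0, 0, 0, 0.4, 0, 0, 0.02, 0, 0, 0, 0.4, 0, 0, 0.02, 0, 0, 0, 0, 0, 0, 0.02])

```text
time: 20.75
position: [0.5204, -0.2159, 0.0605]
tool_rot: [-0.002, 1.0, -0.0, 0.001]
ft_force: [-0.6, -0.1, -2.3]
grip_width: 0.0138
grip_force: 60.0
```

Call:
send_rows(increments=[0, 0, 0, 0.7, 0, -0.05, 0.02, 0, 0, 0, 0.7, 0, -0.05, 0.02, 0, 0, 0, 0.7, 0, 0, 0.02, 0, 0, 0, 0.7, 0, 0, 0.02, 0, 0, 0, 0.7, 0, 0, 0.02, 0, 0, 0, 0.7, 0, 0, 0.02, 0, 0, 0, 0.7, 0, 0, 0.02, 0, 0, 0, 0.7, 0, 0, 0.02, 0, 0, 0, 0.7, 0, 0, 0.02, 0, 0, 0, 0.4, 0, 0, 0.02, 0, 0, 0, 0.4, 0, 0, 0.02, 0, 0, 0, 0.2, 0, 0, 0.02, 0, 0, 0, 0, 0, 0, 0.02])

```text
time: 21.83
position: [0.5926, -0.2156, 0.0594]
tool_rot: [-0.002, 1.0, -0.0, 0.0]
ft_force: [0.2, -0.2, -2.9]
grip_width: 0.0136
grip_force: 60.0
```

```bash
python3 plane.py w15|head -4
```

```text
[ 0.59213298 -0.21554396  0.05936885] [-1.74956933e-03  9.99998455e-01  4.09623731e-05 -1.62430736e-04] [-0.4365272   0.16221935 -3.12286741] [0.05097455 0.02291639 0.0304225 ] 0.013708944387703021
plane [0.05840084 0.00204959 0.04909177] 20029
180 169 [ 0.5486 -0.2873  0.0464]
182 236 [ 0.5872 -0.2895  0.0487]
```

Call:
send_rows(increments=[0, 0, 0, 0.2, 0, -0.05, 0.02, 0, 0, 0, 0.2, 0, -0.05, 0.02, 0, 0, 0, 0.2, 0, 0, 0.02, 0, 0, 0, 0, 0, 0, 0.02, 0, 0, 0, 0, 0, 0, 0.02])

```text
time: 22.3
position: [0.5985, -0.2157, 0.0585]
tool_rot: [-0.002, 1.0, -0.0, 0.0]
ft_force: [0.7, -0.4, -1.7]
grip_width: 0.0133
grip_force: 60.0
```

Run:
```python
from h import *
c=snap("wrist","w16"); savecal(c,"w16"); o=robot.get_obs(); print(o["position"],o["ft_force"])
cv2.imwrite("pics/w16c.png",cv2.resize(c["image"][80:260,150:480],(770,420),interpolation=cv2.INTER_CUBIC)[:,:,::-1])
```

```text
[ 0.5983893  -0.21565622  0.05845622] [-0.9252911  -0.34716565 -2.19049209]
```

View pics/w16c.png

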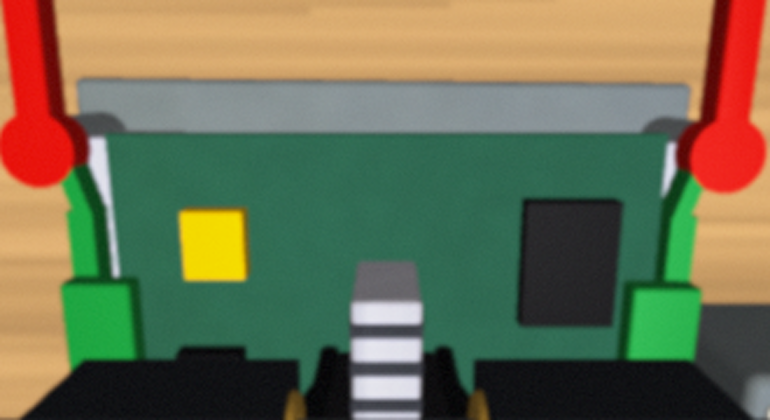

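Run:
```python
from h import *
c=dict(np.load("w16_c.npz")); k=330/770
p=lambda u,v,z: ray(c,150+u*k,80+v*k,z).round(4)
print("rear",p(110,133,.0435),p(665,131,.0435),p(385,132,.0435)); print("ledge front",p(95,138,.04),p(668,142,.04)); print("hinge",p(40,150,.05),p(725,158,.05)); print("lip",p(100,283,.0575),p(665,287,.0575)); print("deck front",p(80,80,.01),p(688,86,.01))
```

```text
rear [ 0.5372 -0.277   0.0435] [ 0.5362 -0.1481  0.0435] [ 0.5367 -0.2131  0.0435]
ledge front [ 0.5386 -0.282   0.04  ] [ 0.539  -0.1457  0.04  ]
hinge [ 0.5406 -0.2906  0.05  ] [ 0.5417 -0.1364  0.05  ]
lip [ 0.5694 -0.2772  0.0575] [ 0.5698 -0.1497  0.0575]
deck front [ 0.5253 -0.2964  0.01  ] [ 0.5262 -0.1302  0.01  ]
```

Call:
send_rows(increments=[0, 0, 0, 0, 0, 0, 0.35, 0, 0, 0, 0, 0, 0, 0.35, 0, 0, 0, 0, 0, 0, 0.35, 0, 0, 0, 0, 0, 0, 0.35, 0, 0, 0, 0, 0, 1.5, 0.35, 0, 0, 0, 0, 0, 3, 0.35, 0, 0, 0, 0, 0, 3, 0.35, 0, 0, 0, 0, 0, 3, 0.35, 0, 0, 0, 0, 0, 3, 0.35, 0, 0, 0, 0, 0, 1.5, 0.35, 0, 0, 0, 0, 0, 0, 0.35, 0, 0, 0, 0, 0, 0, 0.35, 0, 0, 0, 0, 0, 0, 0.35], newtons=20)

```text
time: 23.43
position: [0.5973, -0.2151, 0.2072]
tool_rot: [-0.002, 1.0, 0.001, -0.001]
ft_force: [0.0, 0.9, 0.3]
grip_width: 0.0303
grip_force: 0.0
```

Run:
```python
from h import *
c=snap("wrist","w17"); savecal(c,"w17"); o=robot.get_obs(); print(o["position"],o["ft_force"])
W,im,H,S,V,X,Y,Z,rep=parts("w17")
r=((H<8)|(H>172))&(S>140)
rep("pegs",r&(Z>.0735)&(Z<.080)); rep("hinge",r&(Z>.045)&(Z<.053)); rep("card",(H>65)&(H<90)&(S>80)&(Z>.03)&(Z<.049))
m=(H>65)&(H<90)&(S>80)&(Z>.03)&(Z<.052)&(abs(Y+.213)<.05); print("rear x", np.sort(X[m])[:20].mean())
cv2.imwrite("pics/w17c.png",cv2.resize(im[30:260,170:470],None,fx=2.6,fy=2.6,interpolation=cv2.INTER_CUBIC)[:,:,::-1])
```

```text
[ 0.59708352 -0.21497246  0.2066509 ] [-0.31347685 -0.54753394 -0.20171572]
pegs 153 [226.  73.] med [nan nan nan] rect [ 0.4893 -0.2905] [0.0102 0.0104] 4.04
pegs 151 [404.  75.] med [ 0.4899 -0.135   0.0762] rect [ 0.4879 -0.1238] [0.0104 0.0337] 8.53
hinge 600 [394. 116.] med [nan nan nan] rect [ 0.5235 -0.1302] [0.0618 0.0307] 6.09
hinge 614 [236. 115.] med [nan nan nan] rect [ 0.5258 -0.2876] [0.0182 0.0626] 73.59
card 8747 [314. 177.] med [nan nan nan] rect [ 0.5937 -0.2072] [0.1185 0.1302] 3.59
rear x 0.5372386994756736
```

View pics/w17c.png

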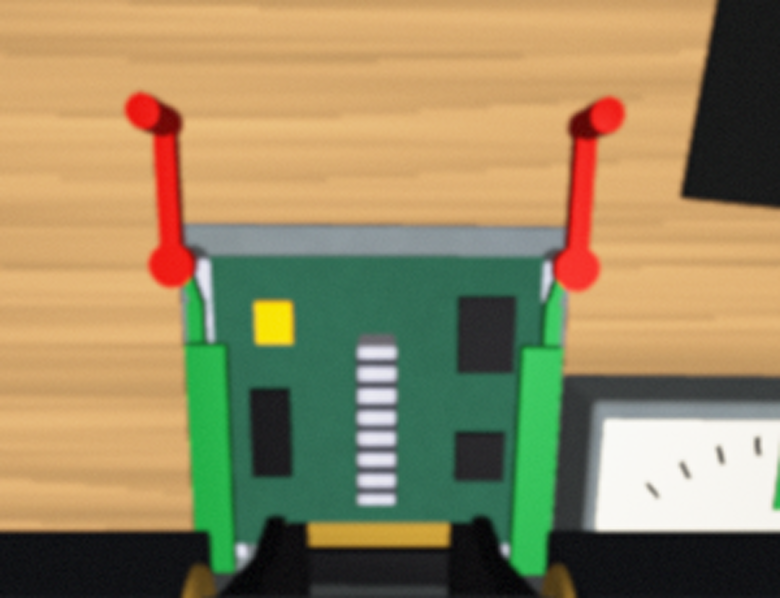

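Call:
send_rows(increments=[0, 0, 0, -2.15, 1.546, -0.5, 0.35, 0, 0, 0, -2.15, 1.546, -0.5, 0.35, 0, 0, 0, -2.15, 1.546, -0.5, 0.35, 0, 0, 0, -2.15, 1.546, -0.5, 0.35, 0, 0, 0, -2.15, 1.546, -0.5, 0.35, 0, 0, 0, 0, 0, -2.6, 0.35, 0, 0, 0, 0, 0, -2.6, 0.35, 0, 0, 0, 0, 0, -2.6, 0.35, 0, 0, 0, 0, 0, -2.6, 0.35, 0, 0, 0, 0, 0, -0.7, 0.35, 0, 0, 0, 0, 0, -0.7, 0.35, 0, 0, 0, 0, 0, 0, 0.35, 0, 0, 0, 0, 0, 0, 0.05, 0, 0, 0, 0, 0, 0, 0.05, 0, 0, 0, 0, 0, 0, 0.05, 0, 0, 0, 0, 0, 0, 0.05, 0, 0, 0, 0, 0, 0, 0.05, 0, 0, 0, 0, 0, 0, 0.05], newtons=20)

```text
time: 24.98
position: [0.4913, -0.1386, 0.0663]
tool_rot: [-0.002, 1.0, -0.0, 0.001]
ft_force: [0.3, 1.1, 4.7]
grip_width: 0.0115
grip_force: 20.0
```

Call:
send_rows(increments=[0, 0, 0, 0.037, -0.623, 0.15, 0.05, 0, 0, 0, 0.112, -0.613, 0, 0.05, 0, 0, 0, 0.184, -0.596, 0, 0.05, 0, 0, 0, 0.255, -0.569, 0, 0.05, 0, 0, 0, 0.32, -0.535, 0, 0.05, 0, 0, 0, 0.383, -0.493, 0, 0.05, 0, 0, 0, 0.438, -0.443, 0, 0.05, 0, 0, 0, 0.489, -0.388, 0, 0.05, 0, 0, 0, 0.531, -0.326, 0, 0.05, 0, 0, 0, 0.567, -0.261, 0, 0.05, 0, 0, 0, 0, 0, 0, 0.05, 0, 0, 0, 0, 0, 0, 0.05], newtons=30)

```text
time: 25.98
position: [0.5217, -0.1858, 0.0665]
tool_rot: [-0.002, 1.0, 0.001, -0.002]
ft_force: [-5.1, 2.1, 0.6]
grip_width: 0.0108
grip_force: 30.0
```

Call:
send_rows(increments=[0, 0, 0, 0, 0, 0, 0.35, 0, 0, 0, 0, 0, 0, 0.35, 0, 0, 0, 0, 0, 0, 0.35, 0, 0, 0, 0, 0, 2.5, 0.35, 0, 0, 0, 0, 0, 2.5, 0.35, 0, 0, 0, -1.067, -3.557, 0, 0.35, 0, 0, 0, -1.067, -3.557, 0, 0.35, 0, 0, 0, -1.067, -3.557, 0, 0.35, 0, 0, 0, 0, 0, 0, 0.35, 0, 0, 0, 0, 0, -2.5, 0.35, 0, 0, 0, 0, 0, -2.5, 0.35, 0, 0, 0, 0, 0, 0, 0.35, 0, 0, 0, 0, 0, 0, 0.05, 0, 0, 0, 0, 0, 0, 0.05, 0, 0, 0, 0, 0, 0, 0.05, 0, 0, 0, 0, 0, 0, 0.05, 0, 0, 0, 0, 0, 0, 0.05, 0, 0, 0, 0, 0, 0, 0.05], newtons=30)

```text
time: 27.48
position: [0.4928, -0.2941, 0.0682]
tool_rot: [-0.002, 1.0, -0.001, 0.001]
ft_force: [0.7, -0.8, 3.7]
grip_width: 0.0107
grip_force: 30.0
```

Call:
send_rows(increments=[0, 0, 0, 0.037, 0.623, 0, 0.05, 0, 0, 0, 0.112, 0.613, 0, 0.05, 0, 0, 0, 0.184, 0.596, 0, 0.05, 0, 0, 0, 0.255, 0.569, 0, 0.05, 0, 0, 0, 0.32, 0.535, 0, 0.05, 0, 0, 0, 0.383, 0.493, 0, 0.05, 0, 0, 0, 0.438, 0.443, 0, 0.05, 0, 0, 0, 0.489, 0.388, 0, 0.05, 0, 0, 0, 0.531, 0.326, 0, 0.05, 0, 0, 0, 0.567, 0.261, 0, 0.05, 0, 0, 0, 0.493, 0.164, 0, 0.05, 0, 0, 0, 0, 0, 0, 0.05, 0, 0, 0, 0, 0, 0, 0.05])

```text
time: 28.57
position: [0.5314, -0.2452, 0.0679]
tool_rot: [-0.002, 1.0, -0.002, 0.002]
ft_force: [1.0, -5.2, 3.2]
grip_width: 0.011
grip_force: 30.0
```

Call:
send_rows(increments=[0, 0, 0, 0.38, 0.08, 0, 0.05, 0, 0, 0, 0.38, 0.07, 0, 0.05, 0, 0, 0, 0, 0, 0, 0.05, 0, 0, 0, 0, 0, 0, 0.35, 0, 0, 0, 0, 0, 0, 0.35, 0, 0, 0, 0, 0, 0, 0.35, 0, 0, 0, 0, 0, 2.5, 0.35, 0, 0, 0, 0, 0, 2.5, 0.35, 0, 0, 0, -0.85, 2.9, 0, 0.35, 0, 0, 0, -0.85, 2.9, 0, 0.35, 0, 0, 0, 0, 0, 0, 0.35, 0, 0, 0, 0, 0, -2.5, 0.35, 0, 0, 0, 0, 0, -2.5, 0.35, 0, 0, 0, 0, 0, 0, 0.05, 0, 0, 0, 0, 0, 0, 0.05, 0, 0, 0, 0, 0, 0, 0.05, 0, 0, 0, 0, 0, 0, 0.05, 0, 0, 0, 0, 0, 0, 0.05])

```text
time: 30.07
position: [0.521, -0.1857, 0.0679]
tool_rot: [-0.002, 1.0, -0.002, 0.001]
ft_force: [-2.0, -4.5, -4.4]
grip_width: 0.0108
grip_force: 30.0
```

Call:
send_rows(increments=[0, 0, 0, 0.491, -0.168, 0, 0.05, 0, 0, 0, 0.506, -0.119, 0, 0.05, 0, 0, 0, 0.515, -0.068, 0, 0.05, 0, 0, 0, 0.47, -0.02, 0, 0.05, 0, 0, 0, 0, 0, 0, 0.05, 0, 0, 0, 0, 0, 0, 0.05])

```text
time: 30.57
position: [0.5402, -0.1903, 0.0679]
tool_rot: [-0.002, 1.0, -0.002, 0.0]
ft_force: [-1.9, -7.1, -4.8]
grip_width: 0.0107
grip_force: 30.0
```

Call:
send_rows(increments=[0, 0, 0, 0, 0, 0, 0.35, 0, 0, 0, 0, 0, 0, 0.35, 0, 0, 0, 0, 0, 0, 0.35, 0, 0, 0, 0, 0, 2.5, 0.35, 0, 0, 0, 0, 0, 2.5, 0.35, 0, 0, 0, -0.1, -2.7, 0, 0.35, 0, 0, 0, -0.1, -2.7, 0, 0.35, 0, 0, 0, 0, 0, 0, 0.35, 0, 0, 0, 0, 0, -2.5, 0.35, 0, 0, 0, 0, 0, -2.5, 0.35, 0, 0, 0, 0, 0, 0, 0.05, 0, 0, 0, 0, 0, 0, 0.05, 0, 0, 0, 0, 0, 0, 0.05, 0, 0, 0, 0, 0, 0, 0.05, 0, 0, 0, 0, 0, 0, 0.05, 0, 0, 0, 0, 0, 0, 0.05])

```text
time: 31.9
position: [0.5398, -0.2436, 0.0683]
tool_rot: [-0.002, 1.0, -0.002, 0.002]
ft_force: [0.8, -5.5, -1.9]
grip_width: 0.0106
grip_force: 30.0
```

Finish the right lever, then rise for a look.

Call:
send_rows(increments=[0, 0, 0, 0.3, 0.03, 0, 0.05, 0, 0, 0, 0.3, 0.02, 0, 0.05, 0, 0, 0, 0, 0, 0, 0.05, 0, 0, 0, 0, 0, 0, 0.05, 0, 0, 0, 0, 0, 0, 0.35, 0, 0, 0, 0, 0, 0, 0.35, 0, 0, 0, 0, 0, 0, 0.35, 0, 0, 0, 0, 0, 3, 0.35, 0, 0, 0, 1.5, 0.9, 3, 0.35, 0, 0, 0, 1.5, 0.9, 3, 0.35, 0, 0, 0, 1.5, 0.9, 3, 0.35, 0, 0, 0, 1.5, 0.2, 2, 0.35, 0, 0, 0, 0, 0, 0, 0.35, 0, 0, 0, 0, 0, 0, 0.35, 0, 0, 0, 0, 0, 0, 0.35])

```text
time: 33.15
position: [0.6029, -0.2111, 0.2058]
tool_rot: [-0.002, 1.0, 0.001, -0.001]
ft_force: [0.3, 0.1, -0.1]
grip_width: 0.0304
grip_force: 0.0
```

Run:
```python
from h import *
c=snap("wrist","w18"); savecal(c,"w18"); o=robot.get_obs(); print(o["position"],o["ft_force"])
t=snap("top","t18")["image"]
im=c["image"]
A=cv2.resize(im[60:260,200:440],(660,550),interpolation=cv2.INTER_CUBIC)
B=cv2.resize(t[140:235,155:295],(140*4,95*4)); 
cv2.imwrite("pics/w18c.png",A[:,:,::-1])
W,im,H,S,V,X,Y,Z,rep=parts("w18"); r=((H<8)|(H>172))&(S>140)
rep("pegs",r&(Z>.072)&(Z<.080))
# jars in top
d=np.load("t18.npz");W=d["W"]
for n,(u,v) in dict(white=(176,234),red=(215,235)).items(): print(n,W[v,u].round(3),d["im"][v,u])
```

```text
[ 0.60243958 -0.21121567  0.20519079] [-0.79965679  0.37220887 -0.65109182]
pegs 132 [281. 122.] med [nan nan nan] rect [ 0.5378 -0.2416] [0.0102 0.0184] 47.61
pegs 135 [339. 124.] med [ 0.5371 -0.1867  0.0759] rect [ 0.5379 -0.184 ] [0.0165 0.0119] 87.87
white [0.472 0.42  0.086] [40 41 42]
red [0.471 0.303 0.084] [43 44 46]
```

View pics/w18c.png

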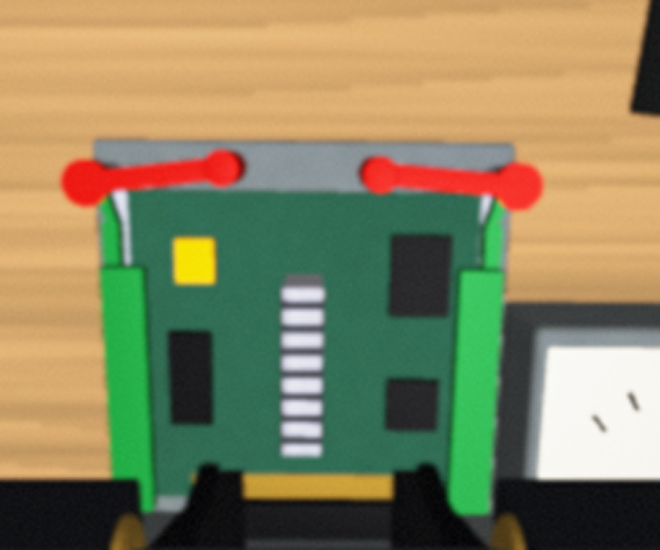

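Run:
```python
from h import *
c=dict(np.load("w18_c.npz")); p=lambda u,v,z: ray(c,200+u/2.75,60+v/2.75,z)[:2]
hR,hL=p(85,183,.05),p(519,186,.05); pR,pL=p(222,167,.076),p(380,174,.076)
for n,h,q,s in(("R",hR,pR,1),("L",hL,pL,-1)):
    d=q-h; print(n,h.round(4),q.round(4),np.hypot(*d),np.arctan2(d[1]*s,-d[0]))
# arm midline (z=.05): arm points
for n,a,b in(("R",(85,183),(190,172)),("L",(519,186),(410,180))):
    d=p(*b,.05)-p(*a,.05); print(n,np.arctan2(abs(d[1]),-d[0]))
print("card rear",p(170,192,.045),p(440,193,.045),"lip front",p(125,267,.0575),p(480,270,.0575))
```

```text
R [ 0.5407 -0.2911] [ 0.5345 -0.2392] 0.052322775324750735 1.4528351700983235
L [ 0.541  -0.1356] [ 0.5365 -0.1875] 0.05213123057584723 1.4844425579157308
R 1.4651165134853659
L 1.522136507957231
card rear [ 0.54388045 -0.26168138] [ 0.54377343 -0.16310128] lip front [ 0.56968019 -0.27678636] [ 0.57018106 -0.14937918]
```

Call:
send_rows(increments=[0, 0, 0, -2.44, -0.108, -0.5, 0.43, 0, 0, 0, -2.44, -0.108, -0.5, 0.43, 0, 0, 0, -2.44, -0.108, -0.5, 0.43, 0, 0, 0, -2.44, -0.108, -0.5, 0.43, 0, 0, 0, 0, 0, -2.4, 0.43, 0, 0, 0, 0, 0, -2.4, 0.43, 0, 0, 0, 0, 0, -2.4, 0.43, 0, 0, 0, 0, 0, -2.4, 0.43, 0, 0, 0, 0, 0, -2.2, 0.43, 0, 0, 0, 0, 0, 0, 0.43, 0, 0, 0, 0.5, 0, 0, 0.43, 0, 0, 0, 0.5, 0, 0, 0.43, 0, 0, 0, 0.5, 0, 0, 0.43, 0, 0, 0, 0.3, 0, 0, 0.43, 0, 0, 0, 0, 0, 0, 0.43])

```text
time: 34.5
position: [0.5221, -0.2161, 0.0696]
tool_rot: [-0.003, 1.0, 0.0, -0.003]
ft_force: [-8.1, -2.7, 0.7]
grip_width: 0.0373
grip_force: 4.1
```

Call:
send_rows(increments=[0, 0, 0, 0.25, 0, 0, 0.43, 0, 0, 0, 0.25, 0, 0, 0.43, 0, 0, 0, 0, 0, 0, 0.43])

```text
time: 34.75
position: [0.5243, -0.2159, 0.0695]
tool_rot: [-0.003, 1.0, 0.001, -0.006]
ft_force: [-14.0, -5.2, 4.9]
grip_width: 0.0378
grip_force: 6.9
```

Call:
send_rows(increments=[0, 0, 0, -0.5, 0, 0, 0.43, 0, 0, 0, -0.5, 0, 0, 0.43, 0, 0, 0, -0.5, 0, 0, 0.43, 0, 0, 0, 0, 0, 2.7, 0.5, 0, 0, 0, 0, 0, 2.7, 0.6, 0, 0, 0, 0, 0, 2.7, 0.6, 0, 0, 0, 0, 0, 2.7, 0.6, 0, 0, -0.084, 1.55, 2.63, 0, 0.6, 0, 0, -0.084, 1.55, 2.63, 0, 0.6, 0, 0, -0.084, 1.55, 2.63, 0, 0.6, 0, 0, -0.084, 1.55, 2.63, 0, 0.6, 0, 0, -0.084, 1.55, 2.63, 0, 0.6, 0, 0, -0.084, 1.55, 2.63, 0, 0.6, 0, 0, -0.084, 1.55, 2.63, 0, 0.6, 0, 0, -0.084, 1.55, 2.63, 0, 0.6, 0, 0, 0, 0, 0, 0, 0.6, 0, 0, 0, 0, 0, 0, 0.6])

```text
time: 36.17
position: [0.6399, -0.0043, 0.1776]
tool_rot: [0.326, 0.945, 0.0, 0.001]
ft_force: [0.7, -0.7, 0.4]
grip_width: 0.0524
grip_force: 0.0
```

Run:
```python
from h import *
o=robot.get_obs(); print(o["position"],o["tool_rot"],o["ft_force"])
c=snap("top","t19"); W,im,H,S,V,X,Y,Z,rep=parts("t19")
r=((H<8)|(H>172))&(S>110)
rep("pegs",r&(Z>.068)&(Z<.083)&(Y<-.1)&(X<.6)); rep("arm",r&(Z>.04)&(Z<.057)&(Y<-.1)&(X<.6))
```

```text
[ 0.63987431 -0.00428214  0.17760441] [3.26089303e-01 9.45338212e-01 1.57505499e-04 1.18595691e-03] [ 0.66568817 -0.70181831  0.40388702]
arm 48 [365. 216.] med [ 0.5381 -0.1532  0.0474] rect [ 0.5396 -0.1599] [0.011  0.0496] 1.18
arm 46 [407. 217.] med [ 0.5373 -0.2912  0.0482] rect [ 0.5397 -0.2874] [0.0601 0.0107] 87.5
```

Call:
send_rows(increments=[0, 0, 0, -0.67, -0.1, -1.6, 0.6, 0, 0, 0, 0, 0, -2, 0.6, 0, 0, 0, 0, 0, -2, 0.6, 0, 0, 0, 0, 0, -2, 0.6, 0, 0, 0, 0, 0, -2, 0.6, 0, 0, 0, 0, 0, 0, 0.6, 0, 0, 0, 0, 0, 0, 0.05, 0, 0, 0, 0, 0, 0, 0.05, 0, 0, 0, 0, 0, 0, 0.05, 0, 0, 0, 0, 0, 0, 0.05, 0, 0, 0, 0, 0, 0, 0.05, 0, 0, 0, 0, 0, 0, 0.05, 0, 0, 0, 0, 0, 0, 0.05], newtons=12)

```text
time: 37.3
position: [0.6326, -0.0067, 0.0817]
tool_rot: [0.328, 0.945, 0.0, 0.001]
ft_force: [-0.0, 0.7, 3.7]
grip_width: 0.0174
grip_force: 12.0
```

Call:
send_rows(increments=[0, 0, 0.084, -0.337, -0.476, 0, 0.05, 0, 0, 0.084, -0.318, -0.502, 0, 0.05, 0, 0, 0.084, -0.267, -0.526, 0, 0.05, 0, 0, 0.084, -0.213, -0.546, 0, 0.05, 0, 0, 0.084, -0.171, -0.563, 0, 0.05, 0, 0, 0.084, -0.122, -0.575, 0, 0.05, 0, 0, 0.084, -0.074, -0.583, 0, 0.05, 0, 0, 0.084, -0.025, -0.587, 0, 0.05, 0, 0, 0, 0, 0, 0, 0.05, 0, 0, 0, 0, 0, 0, 0.05, 0, 0, 0, 0, 0, 0, 0.05])

```text
time: 38.22
position: [0.6169, -0.0512, 0.0816]
tool_rot: [-0.001, 1.0, -0.001, 0.0]
ft_force: [-2.1, -2.9, 6.1]
grip_width: 0.0176
grip_force: 12.0
```

Call:
send_rows(increments=[0, 0, 0, 0, 0, 0, 0.6, 0, 0, 0, 0, 0, 0, 0.6, 0, 0, 0, 0, 0, 0, 0.6, 0, 0, 0, 0, 0, 3, 0.6, 0, 0, 0, 0, 0, 4, 1, 0, 0, 0, 0, 0, 4, 1, 0, 0, 0, 0, 0, 4, 1, 0, 0, 0, 0, 0, 4, 1])

```text
time: 38.88
position: [0.6163, -0.0499, 0.2723]
tool_rot: [-0.002, 1.0, 0.0, -0.0]
ft_force: [2.0, -0.2, -0.3]
grip_width: 0.0631
grip_force: 0.0
```

Call:
send_rows(increments=[0, 0, 0.052, -1.036, 3.343, 0, 1, 0, 0, 0.052, -1.036, 3.343, 0, 1, 0, 0, 0.052, -1.036, 3.343, 0, 1, 0, 0, 0.052, -1.036, 3.343, 0, 1, 0, 0, 0.052, -1.036, 3.343, 0, 1, 0, 0, 0.052, -1.036, 3.343, 0, 1, 0, 0, 0.052, -1.036, 3.343, 0, 1, 0, 0, 0.052, -1.036, 3.343, 0, 1, 0, 0, 0.052, -1.036, 3.343, 0, 1, 0, 0, 0.052, -1.036, 3.343, 0, 1, 0, 0, 0.052, -1.036, 3.343, 0, 1, 0, 0, 0.052, -1.036, 3.343, 0, 1, 0, 0, 0.052, -1.036, 3.343, 0, 1, 0, 0, 0.052, -1.036, 3.343, 0, 1, 0, 0, 0, 0, 0, 0, 1, 0, 0, 0, 0, 0, 0, 1, 0, 0, 0, 0, 0, 0, 1])

```text
time: 40.3
position: [0.4712, 0.4174, 0.2703]
tool_rot: [-0.358, 0.934, -0.0, -0.001]
ft_force: [0.1, -0.1, 0.4]
grip_width: 0.0872
grip_force: 0.0
```

Run:
```python
from h import *
from scipy.optimize import least_squares
o=robot.get_obs(); print(o["position"],o["tool_rot"],np.round(o["q"],4))
D=[((1.034,.528,1.434,1.181),(.219,.585,.230)),((-.4192,.2608,1.5777,1.3014),(.50153,-.10211,.33121)),((-.18473,.72579,1.52619,.88719),(.63323,-.00529,.08125)),((o["q"][0],o["q"][1],o["q"][2],o["q"][4]),o["position"])]
def f(p):
    r=[]
    for q,x in D:
        a,b,s=q[1],q[1]+q[2],q[1]+q[2]+q[3]; R=p[0]*np.sin(a)+p[1]*np.sin(b)+p[4]+p[5]*np.cos(b); z=p[2]+p[0]*np.cos(a)+p[1]*np.cos(b)-p[5]*np.sin(b)
        r+=[R-np.hypot(x[0],x[1]),z-x[2]]
    return np.r_[r,1e-3*p[4],1e-3*p[5]]
s=least_squares(f,[.45,.45,.1,0,0,0]); print("L1,L2,h-L3,_,off,e",s.x.round(3),np.abs(f(s.x)).max())
# wrist + top: jars, dimmer
c=snap("wrist","w20"); savecal(c,"w20"); W,im,H,S,V,X,Y,Z,rep=parts("w20")
rep("lid_w",(Z>.080)&(Z<.092)&(V<80))
c=snap("top","t20"); savecal(c,"t20"); W,im,H,S,V,X,Y,Z,rep=parts("t20")
rep("lid_t",(Z>.078)&(Z<.092)&(V<80)&(X<.6)&(Y>.2)&(Y<.5))
rep("knob",(Z>.09)&(Z<.115)&(V<80)&(X>.58)&(X<.75)&(abs(Y+.05)<.1)); rep("hub",(Z>.066)&(Z<.09)&(V<90)&(X>.58)&(X<.75)&(abs(Y+.05)<.1))
rep("tile",(Z<.008)&(S<40)&(V>140)&(X>.5)&(X<.75)&(Y>.1)&(Y<.45))
r=((H<8)|(H>172))&(S>110); rep("arm",r&(Z>.04)&(Z<.057)&(Y<-.1)&(X<.6)); rep("peg",r&(Z>.066)&(Z<.085)&(Y<-.1)&(X<.6))
```

```text
[0.47121643 0.41735151 0.27034298] [-3.57800289e-01  9.33797886e-01 -3.44707472e-04 -5.85912429e-04] [ 5.4780e-01  4.9440e-01  1.3741e+00 -5.0000e-04  1.2743e+00 -1.7547e+00]
L1,L2,h-L3,_,off,e [ 0.573  0.393 -0.021  0.609  0.012  0.102] 0.0005897357941351267
lid_w 2200 [213. 150.] med [nan nan nan] rect [0.5273 0.3153] [0.062  0.0495] 50.84
lid_w 1978 [321. 187.] med [nan nan nan] rect [0.4714 0.442 ] [0.0788 0.0491] 72.4
lid_w 27 [446. 397.] med [0.5762 0.7612 0.086 ] rect [0.5202 0.6174] [0.3148 0.0099] 68.21
lid_t 277 [216. 219.] med [nan nan nan] rect [0.5124 0.302 ] [0.0371 0.0674] 57.85
lid_t 271 [177. 235.] med [nan nan nan] rect [0.4599 0.4207] [0.0302 0.0735] 51.94
knob 22 [334. 188.] med [ 0.6179 -0.0546  0.1038] rect [ 0.6184 -0.0564] [0.0123 0.0111] 0.73
hub 98 [335. 174.] med [nan nan nan] rect [ 0.6618 -0.0569] [0.0197 0.0695] 88.46
tile 3289 [232. 188.] med [nan nan nan] rect [0.6243 0.2759] [0.1448 0.2593] 3.67
arm 57 [367. 216.] med [ 0.5378 -0.1589  0.0488] rect [ 0.5384 -0.1646] [0.0589 0.0106] 87.29
arm 46 [407. 217.] med [ 0.5374 -0.2909  0.0477] rect [ 0.5392 -0.2875] [0.0591 0.0109] 89.28
```

Run:
```python
from h import *
c=dict(np.load("w20_c.npz")); d=np.load("w20.npz"); W,im=d["W"],d["im"]
V=im.max(2)
for n,(u,v) in dict(white=(321,187),red=(213,150)).items():
    Z=W[...,2]; m=(Z>.078)&(Z<.092)&(V<80); m[:, :max(0,u-70)]=0; m[:,u+70:]=0; m[235:]=0
    k,l,s,ce=cv2.connectedComponentsWithStats(m.astype('u1')); i=1+s[1:,4].argmax()
    P=W[l==i]; print(n,s[i],np.median(P,0).round(4))
    cn=max(cv2.findContours((l==i).astype('u1'),0,1)[0],key=cv2.contourArea); Q=np.array([ray(c,a,b,.085)[:2] for a,b in cn[:,0]],'f4'); print(cv2.minEnclosingCircle(Q),cv2.fitEllipse(Q))
print(ray(c,320,187,.085),(-c["R"].T@c["t"]))
```

```text
white [ 295  161   50   50 1989] [0.4704 0.4269 0.085 ]
((0.4709402322769165, 0.42730268836021423), 0.02930767461657524) ((0.4709455072879791, 0.4272894859313965), (0.0563846230506897, 0.05750776454806328), 121.94178009033203)
red [ 186  123   54   53 2229] [0.5188 0.3118 0.0849]
((0.5195534229278564, 0.31264612078666687), 0.029902104288339615) ((0.5193271636962891, 0.312275230884552), (0.05651704594492912, 0.058592453598976135), 47.71540451049805)
[0.47140607 0.4285264  0.085     ] [0.41699575 0.37187421 0.42465284]
```

Call:
send_rows(increments=[0, 0, 0, 0, 0.33, -2.5, 1, 0, 0, 0, 0, 0.33, -2.5, 1, 0, 0, 0, 0, 0, -2.5, 1, 0, 0, 0, 0, 0, -2.5, 1, 0, 0, 0, 0, 0, -2.5, 1, 0, 0, 0, 0, 0, -2.5, 1, 0, 0, 0, 0, 0, -2.5, 1, 0, 0, 0, 0, 0, -2.5, 1, 0, 0, 0, 0, 0, -1.3, 1, 0, 0, 0, 0, 0, 0, 1, 0, 0, 0, 0, 0, 0, 0.4, 0, 0, 0, 0, 0, 0, 0.4, 0, 0, 0, 0, 0, 0, 0.4, 0, 0, 0, 0, 0, 0, 0.4, 0, 0, 0, 0, 0, 0, 0.4, 0, 0, 0, 0, 0, 0, 0.4], newtons=50)

```text
time: 41.73
position: [0.4722, 0.4245, 0.0592]
tool_rot: [-0.358, 0.934, 0.0, 0.001]
ft_force: [-0.3, -0.7, 3.9]
grip_width: 0.0594
grip_force: 50.0
```

Call:
send_rows(increments=[0, 0, 0, 0, 0, 2, 0.4, 0, 0, 0, 0, 0, 3.5, 0.4, 0, 0, 0, 0, 0, 3.5, 0.4, 0, 0, 0, 0, 0, 3.5, 0.4, 0, 0, 0, 0, 0, 3.5, 0.4, 0, 0, 0, 0, 0, 3.5, 0.4, 0, 0, 0, 0, 0, 3.5, 0.4, 0, 0, 0, 0, 0, 3.5, 0.4, 0, 0, 0, 0, 0, 3.5, 0.4, 0, 0, 0, 0, 0, 3.5, 0.4, 0, 0, 0, 0, 0, 3.5, 0.4, 0, 0, 0, 0, 0, 2, 0.4, 0.102, 0.062, 0, 0, 0, 0, 0.4, 0.102, 0.062, 0, 0, 0, 0, 0.4, 0.102, 0.062, 0, 0, 0, 0, 0.4, 0.102, 0.062, 0, 0, 0, 0, 0.4, 0, 0, 0, 0, 0, 0, 0.4, 0, 0, 0, 0, 0, 0, 0.4])

```text
time: 43.23
position: [0.4723, 0.4224, 0.4463]
tool_rot: [-0.346, 0.908, 0.231, -0.044]
ft_force: [0.7, 0.8, -2.8]
grip_width: 0.0593
grip_force: 50.0
```

Run:
```python
from h import *
o=robot.get_obs(); print(o["position"],o["tool_rot"],np.round(o["q"],4),o["ft_force"],o["grip_width"],o["grip_force"])
```

```text
[0.472286   0.4223763  0.44630878] [-0.34591251  0.90830188  0.23113894 -0.04366948] [ 0.3346  0.3846  1.1716  0.4661  1.682  -1.9341] [ 0.67187287  0.8267274  -2.77775983] 0.05925157310932783 49.99883908778429
```

Call:
send_rows(increments=[0.1134, 0.0395, 0, -0.95, 2.72, 1.73, 0.4, 0.1134, 0.0395, 0, -0.87, 2.51, 2.06, 0.4, 0.1134, 0.0395, 0, -0.79, 2.26, 2.36, 0.4, 0.1134, 0.0395, 0, -0.69, 1.97, 2.63, 0.4, 0.1134, 0.0395, 0, -0.58, 1.66, 2.86, 0.4, 0.1134, 0.0395, 0, -0.46, 1.33, 3.05, 0.4, 0.1134, 0.0395, 0, -0.34, 0.97, 3.2, 0.4, 0.1134, 0.0395, 0, -0.21, 0.6, 3.3, 0.4, 0.1134, 0.0395, 0, -0.08, 0.22, 3.35, 0.4, 0.1134, 0.0395, 0, 0.05, -0.16, 3.36, 0.4])

```text
time: 44.07
position: [0.4199, 0.5664, 0.7281]
tool_rot: [-0.268, 0.616, 0.741, -0.02]
ft_force: [-0.6, 0.3, -2.2]
grip_width: 0.0592
grip_force: 50.0
```

Run:
```python
from h import *
o=robot.get_obs(); print(o["position"],o["tool_rot"],np.round(o["q"],4),o["ft_force"],o["grip_width"],o["grip_force"])
```

```text
[0.41990243 0.56639829 0.72814044] [-0.26759104  0.61561486  0.740964   -0.01963991] [ 0.3209  0.386   1.2003  1.6686  1.6874 -1.9584] [-0.63225482  0.3271854  -2.17566042] 0.05921875520419249 49.99300631694496
```

Smooth: almost pure q4 motion. Continue to inverted.

Call:
send_rows(increments=[0.1134, 0.0395, 0, 0.19, -0.53, 3.31, 0.4, 0.1134, 0.0395, 0, 0.32, -0.91, 3.22, 0.4, 0.1134, 0.0395, 0, 0.44, -1.26, 3.08, 0.4, 0.1134, 0.0395, 0, 0.56, -1.6, 2.9, 0.4, 0.1134, 0.0395, 0, 0.67, -1.92, 2.68, 0.4, 0.1134, 0.0395, 0, 0.77, -2.21, 2.41, 0.4, 0.1134, 0.0395, 0, 0.86, -2.47, 2.12, 0.4, 0.1134, 0.0395, 0, 0.94, -2.69, 1.79, 0.4, 0.1134, 0.0395, 0, 1.0, -2.87, 1.44, 0.4, 0.1134, 0.0395, 0, 1.05, -3.01, 1.06, 0.4, 0, 0, 0, 0, 0, 0, 0.4, 0, 0, 0, 0, 0, 0, 0.4, 0, 0, 0, 0, 0, 0, 0.4, 0, 0, 0, 0, 0, 0, 0.4, 0, 0, 0, 0, 0, 0, 0.4, 0, 0, 0, 0, 0, 0, 0.4])

```text
time: 45.4
position: [0.4902, 0.3706, 0.967]
tool_rot: [-0.092, 0.111, 0.99, 0.012]
ft_force: [0.8, 0.6, -2.2]
grip_width: 0.0588
grip_force: 50.0
```

Run:
```python
from h import *
from scipy.spatial.transform import Rotation as Ro
o=robot.get_obs(); print(o["position"],np.round(o["q"],4),o["grip_width"],o["grip_force"]); print("tool z",Ro.from_quat(o["tool_rot"]).as_matrix()[:,2])
```

```text
[0.49023417 0.3705843  0.9670105 ] [ 0.332   0.3982  1.2247  2.8678  1.7185 -1.9544] 0.05884702994372221 50.00001414678991
tool z [-0.17920851  0.22112068  0.95863964]
```

Call:
send_rows(increments=[-0.1134, -0.0395, 0, -1.05, 3.01, -1.06, 0.4, -0.1134, -0.0395, 0, -1.0, 2.87, -1.44, 0.4, -0.1134, -0.0395, 0, -0.94, 2.69, -1.79, 0.4, -0.1134, -0.0395, 0, -0.86, 2.47, -2.12, 0.4, -0.1134, -0.0395, 0, -0.77, 2.21, -2.41, 0.4, -0.1134, -0.0395, 0, -0.67, 1.92, -2.68, 0.4, -0.1134, -0.0395, 0, -0.56, 1.6, -2.9, 0.4, -0.1134, -0.0395, 0, -0.44, 1.26, -3.08, 0.4, -0.1134, -0.0395, 0, -0.32, 0.91, -3.22, 0.4, -0.1134, -0.0395, 0, -0.19, 0.53, -3.31, 0.4, -0.1134, -0.0395, 0, -0.05, 0.16, -3.36, 0.4, -0.1134, -0.0395, 0, 0.08, -0.22, -3.35, 0.4, -0.1134, -0.0395, 0, 0.21, -0.6, -3.3, 0.4, -0.1134, -0.0395, 0, 0.34, -0.97, -3.2, 0.4, -0.1134, -0.0395, 0, 0.46, -1.33, -3.05, 0.4, -0.1134, -0.0395, 0, 0.58, -1.66, -2.86, 0.4, -0.1134, -0.0395, 0, 0.69, -1.97, -2.63, 0.4, -0.1134, -0.0395, 0, 0.79, -2.26, -2.36, 0.4, -0.1134, -0.0395, 0, 0.87, -2.51, -2.06, 0.4, -0.1134, -0.0395, 0, 0.95, -2.72, -1.73, 0.4])

```text
time: 47.07
position: [0.4725, 0.4223, 0.4468]
tool_rot: [-0.347, 0.908, 0.229, -0.043]
ft_force: [-0.3, 1.4, -3.4]
grip_width: 0.0593
grip_force: 50.0
```

Call:
send_rows(increments=[-0.102, -0.062, 0, 0, 0, 0, 0.4, -0.102, -0.062, 0, 0, 0, 0, 0.4, -0.102, -0.062, 0, 0, 0, 0, 0.4, -0.102, -0.062, 0, 0, 0, 0, 0.4, 0, 0, 0, 0, 0, 0, 0.4, 0, 0, 0, 0, 0, 0, 0.4, 0, 0, 0, 0, 0, 0, 0.4])

```text
time: 47.65
position: [0.4718, 0.4237, 0.4474]
tool_rot: [-0.357, 0.934, 0.001, -0.001]
ft_force: [0.3, 0.1, -3.1]
grip_width: 0.0591
grip_force: 50.0
```

Run:
```python
from h import *
from scipy.spatial.transform import Rotation as Ro
o=robot.get_obs(); print(o["position"],o["tool_rot"],np.round(o["q"],4),o["grip_width"],o["grip_force"],o["ft_force"]); print("tool z",Ro.from_quat(o["tool_rot"]).as_matrix()[:,2])
W=np.load("t20.npz")["W"]; im=np.load("t20.npz")["im"]; m=(W[...,2]<.008)&(im.min(2)>130)&(W[...,0]>.5)&(W[...,0]<.75)&(W[...,1]>.1)&(W[...,1]<.45)
r=cv2.minAreaRect(W[m][:,:2].astype('f4')); print("tile",r)
```

```text
[0.47179528 0.42369153 0.44736542] [-3.57490255e-01  9.33916231e-01  8.17881752e-04 -7.22575382e-04] [ 0.5549  0.3894  1.0787  0.0019  1.6746 -1.7469] 0.05905647485049282 49.999097753316164 [ 0.2761662   0.14306518 -3.08292385]
tool z [-0.00193442  0.00101104 -0.99999762]
tile ((0.6294508576393127, 0.2788563370704651), (0.14303070306777954, 0.2651926577091217), 3.5675902366638184)
```

Call:
send_rows(increments=[0, 0, 0, 1.52, -0.75, -3.2, 0.4, 0, 0, 0, 1.52, -0.75, -3.2, 0.4, 0, 0, 0, 1.52, -0.75, -3.2, 0.4, 0, 0, 0, 1.52, -0.75, -3.2, 0.4, 0, 0, 0, 1.52, -0.75, -3.2, 0.4, 0, 0, 0, 1.52, -0.75, -3.2, 0.4, 0, 0, 0, 1.52, -0.75, -3.2, 0.4, 0, 0, 0, 1.52, -0.75, -3.2, 0.4, 0, 0, 0, 1.52, -0.75, -3.2, 0.4, 0, 0, 0, 1.52, -0.75, -3.2, 0.4, 0, 0, 0, 0, 0, -2, 0.4, 0, 0, 0, 0, 0, -2, 0.4, 0, 0, 0, 0, 0, -1.5, 0.4, 0, 0, 0, 0, 0, 0, 0.4])

```text
time: 48.82
position: [0.622, 0.3455, 0.068]
tool_rot: [-0.355, 0.935, 0.001, -0.005]
ft_force: [-0.2, -0.6, -3.2]
grip_width: 0.0594
grip_force: 50.0
```

Call:
send_rows(increments=[0, 0, 0, 0, 0, -0.2, 0.4, 0, 0, 0, 0, 0, -0.2, 0.4, 0, 0, 0, 0, 0, 0, 0.4])

```text
time: 49.07
position: [0.6249, 0.3487, 0.0701]
tool_rot: [-0.357, 0.934, 0.0, 0.001]
ft_force: [0.1, 0.1, -2.3]
grip_width: 0.0593
grip_force: 50.0
```

Call:
send_rows(increments=[0, 0, 0, 0, 0, -0.2, 0.4, 0, 0, 0, 0, 0, -0.2, 0.4, 0, 0, 0, 0, 0, -0.1, 0.4, 0, 0, 0, 0, 0, 0, 0.4, 0, 0, 0, 0, 0, 0, 0.4])

```text
time: 49.48
position: [0.6236, 0.3492, 0.0641]
tool_rot: [-0.358, 0.934, 0.0, 0.0]
ft_force: [0.1, 0.2, -3.0]
grip_width: 0.0591
grip_force: 50.0
```

Call:
send_rows(increments=[0, 0, 0, 0, 0, -0.1, 0.4, 0, 0, 0, 0, 0, -0.1, 0.4, 0, 0, 0, 0, 0, 0, 0.4, 0, 0, 0, 0, 0, 0, 0.4])

```text
time: 49.82
position: [0.6238, 0.3492, 0.0622]
tool_rot: [-0.358, 0.934, 0.0, 0.0]
ft_force: [-0.6, -0.5, -0.6]
grip_width: 0.0591
grip_force: 50.0
```

Call:
send_rows(increments=[0, 0, 0, 0, 0, 0, 1, 0, 0, 0, 0, 0, 0, 1, 0, 0, 0, 0, 0, 0, 1, 0, 0, 0, 0, 0, 0, 1, 0, 0, 0, 0, 0, 2, 1, 0, 0, 0, 0, 0, 4, 1, 0, 0, 0, 0, 0, 4, 1, 0, 0, 0, 0, 0, 4, 1, 0, 0, 0, 0, 0, 4, 1, 0, 0, 0, 0, 0, 3, 1, 0, 0, 0, -3.53, -1.33, 0, 1, 0, 0, 0, -3.53, -1.33, 0, 1, 0, 0, 0, -3.53, -1.33, 0, 1, 0, 0, 0, 0, 0, 0, 1, 0, 0, 0, 0, 0, 0, 1, 0, 0, 0, 0, 0, 0, 1, 0, 0, 0, 0, 0, 0, 1])

```text
time: 51.23
position: [0.5198, 0.3097, 0.2727]
tool_rot: [-0.358, 0.934, -0.0, 0.002]
ft_force: [0.8, -0.4, 0.1]
grip_width: 0.087
grip_force: 0.0
```

```bash
cat > jars.py <<'E'
from h import *
import sys
o=robot.get_obs(); print(o["position"],o["tool_rot"])
for n in ("wrist","top"):
    f=n+sys.argv[1]; c=snap(n,f); savecal(c,f); d=np.load(f+".npz"); W,im=d["W"],d["im"]; V=im.max(2); Z=W[...,2]
    m=(Z>.076)&(Z<.096)&(V<85)&(W[...,0]>.4)&(W[...,0]<.75)&(W[...,1]>.1)&(W[...,1]<.5)
    k,l,s,ce=cv2.connectedComponentsWithStats(cv2.morphologyEx(m.astype('u1'),cv2.MORPH_OPEN,np.ones((3,3))))
    for i in range(1,k):
        if s[i,4]>80:
            cn=max(cv2.findContours((l==i).astype('u1'),0,1)[0],key=cv2.contourArea); z=np.nanmedian(Z[l==i]); Q=np.array([ray(c,a,b,z)[:2] for a,b in cn[:,0]],'f4'); ctr,rad=cv2.minEnclosingCircle(Q)
            b=ce[i].astype(int); print(n,np.round(ctr,4),round(rad,4),"z",z.round(4),"px",b,"pxsize",s[i,2:4])
E
python3 jars.py 21
```

```text
[0.51978577 0.30966967 0.27265726] [-3.57518312e-01  9.33904795e-01 -4.69070972e-05  1.57744589e-03]
wrist [0.5198 0.3105] 0.0292 z 0.085 px [313 179] pxsize [51 50]
wrist [0.7456 0.1251] 0.0229 z 0.0858 px [ 67 214] pxsize [39 27]
wrist [0.6132 0.3464] 0.0269 z 0.0876 px [283 250] pxsize [45 21]
top [0.5214 0.3053] 0.0292 z 0.0843 px [215 218] pxsize [19 17]
```

Call:
send_rows(increments=[0, 0, 0, 0, -0.15, -2.5, 1, 0, 0, 0, 0, 0, -2.5, 1, 0, 0, 0, 0, 0, -2.5, 1, 0, 0, 0, 0, 0, -2.5, 1, 0, 0, 0, 0, 0, -2.5, 1, 0, 0, 0, 0, 0, -2.5, 1, 0, 0, 0, 0, 0, -2.5, 1, 0, 0, 0, 0, 0, -2.5, 1, 0, 0, 0, 0, 0, -1.4, 1, 0, 0, 0, 0, 0, 0, 1, 0, 0, 0, 0, 0, 0, 0.4, 0, 0, 0, 0, 0, 0, 0.4, 0, 0, 0, 0, 0, 0, 0.4, 0, 0, 0, 0, 0, 0, 0.4, 0, 0, 0, 0, 0, 0, 0.4, 0, 0, 0, 0, 0, 0, 0.4], newtons=50)

```text
time: 52.67
position: [0.5188, 0.3078, 0.0591]
tool_rot: [-0.358, 0.934, -0.0, 0.001]
ft_force: [0.8, -1.1, 2.9]
grip_width: 0.0588
grip_force: 50.0
```

Call:
send_rows(increments=[0, 0, 0, 0, 0, 2, 0.4, 0, 0, 0, 0, 0, 3.5, 0.4, 0, 0, 0, 0, 0, 3.5, 0.4, 0, 0, 0, 0, 0, 3.5, 0.4, 0, 0, 0, 0, 0, 3.5, 0.4, 0, 0, 0, 0, 0, 3.5, 0.4, 0, 0, 0, 0, 0, 3.5, 0.4, 0, 0, 0, 0, 0, 3.5, 0.4, 0, 0, 0, 0, 0, 3.5, 0.4, 0, 0, 0, 0, 0, 3.5, 0.4, 0, 0, 0, 0, 0, 3.5, 0.4, 0, 0, 0, 0, 0, 2, 0.4, 0.102, 0.062, 0, 0, 0, 0, 0.4, 0.102, 0.062, 0, 0, 0, 0, 0.4, 0.102, 0.062, 0, 0, 0, 0, 0.4, 0.102, 0.062, 0, 0, 0, 0, 0.4, 0, 0, 0, 0, 0, 0, 0.4, 0, 0, 0, 0, 0, 0, 0.4])

```text
time: 54.17
position: [0.5182, 0.3061, 0.4465]
tool_rot: [-0.346, 0.908, 0.232, -0.044]
ft_force: [-0.9, 0.2, -1.9]
grip_width: 0.0592
grip_force: 50.0
```

Run:
```python
from h import *
o=robot.get_obs(); print(o["position"],o["tool_rot"],np.round(o["q"],4),o["ft_force"],o["grip_width"],o["grip_force"])
```

```text
[0.51822123 0.30609794 0.44646494] [-0.345907    0.90818763  0.23161784 -0.04355174] [ 0.1315  0.3768  1.1837  0.4409  1.7673 -2.1207] [-0.90447459  0.1768851  -1.91454612] 0.05917671745022501 49.99995726160705
```

Call:
send_rows(increments=[0.1189, 0.0156, 0, -0.37, 2.85, 1.73, 0.4, 0.1189, 0.0156, 0, -0.34, 2.63, 2.06, 0.4, 0.1189, 0.0156, 0, -0.31, 2.37, 2.36, 0.4, 0.1189, 0.0156, 0, -0.27, 2.07, 2.63, 0.4, 0.1189, 0.0156, 0, -0.23, 1.74, 2.86, 0.4, 0.1189, 0.0156, 0, -0.18, 1.39, 3.05, 0.4, 0.1189, 0.0156, 0, -0.13, 1.02, 3.2, 0.4, 0.1189, 0.0156, 0, -0.08, 0.63, 3.3, 0.4, 0.1189, 0.0156, 0, -0.03, 0.24, 3.35, 0.4, 0.1189, 0.0156, 0, 0.02, -0.17, 3.36, 0.4])

```text
time: 55.0
position: [0.4961, 0.4571, 0.7287]
tool_rot: [-0.295, 0.615, 0.726, 0.092]
ft_force: [-0.4, 0.2, -1.1]
grip_width: 0.0594
grip_force: 50.0
```

Call:
send_rows(increments=[0.1189, 0.0156, 0, 0.07, -0.56, 3.31, 0.4, 0.1189, 0.0156, 0, 0.12, -0.95, 3.22, 0.4, 0.1189, 0.0156, 0, 0.17, -1.33, 3.08, 0.4, 0.1189, 0.0156, 0, 0.22, -1.68, 2.9, 0.4, 0.1189, 0.0156, 0, 0.26, -2.01, 2.68, 0.4, 0.1189, 0.0156, 0, 0.3, -2.32, 2.41, 0.4, 0.1189, 0.0156, 0, 0.34, -2.59, 2.12, 0.4, 0.1189, 0.0156, 0, 0.37, -2.82, 1.79, 0.4, 0.1189, 0.0156, 0, 0.4, -3.01, 1.44, 0.4, 0.1189, 0.0156, 0, 0.41, -3.16, 1.06, 0.4, 0, 0, 0, 0, 0, 0, 0.4, 0, 0, 0, 0, 0, 0, 0.4, 0, 0, 0, 0, 0, 0, 0.4, 0, 0, 0, 0, 0, 0, 0.4, 0, 0, 0, 0, 0, 0, 0.4, 0, 0, 0, 0, 0, 0, 0.4])

```text
time: 56.33
position: [0.525, 0.2515, 0.967]
tool_rot: [-0.137, 0.11, 0.965, 0.195]
ft_force: [-0.1, -0.5, -2.0]
grip_width: 0.0596
grip_force: 50.0
```

Run:
```python
from h import *
from scipy.spatial.transform import Rotation as Ro
o=robot.get_obs(); print(o["position"],np.round(o["q"],4),o["grip_width"],o["grip_force"]); print("tool z",Ro.from_quat(o["tool_rot"]).as_matrix()[:,2])
```

```text
[0.52504569 0.25148593 0.96702302] [ 0.1027  0.3827  1.2334  2.8419  1.8091 -2.1157] 0.0596004939669043 50.00044159591198
tool z [-0.22218092  0.26553874  0.93814968]
```

Call:
send_rows(increments=[-0.1189, -0.0156, 0, -0.41, 3.16, -1.06, 0.4, -0.1189, -0.0156, 0, -0.4, 3.01, -1.44, 0.4, -0.1189, -0.0156, 0, -0.37, 2.82, -1.79, 0.4, -0.1189, -0.0156, 0, -0.34, 2.59, -2.12, 0.4, -0.1189, -0.0156, 0, -0.3, 2.32, -2.41, 0.4, -0.1189, -0.0156, 0, -0.26, 2.01, -2.68, 0.4, -0.1189, -0.0156, 0, -0.22, 1.68, -2.9, 0.4, -0.1189, -0.0156, 0, -0.17, 1.33, -3.08, 0.4, -0.1189, -0.0156, 0, -0.12, 0.95, -3.22, 0.4, -0.1189, -0.0156, 0, -0.07, 0.56, -3.31, 0.4, -0.1189, -0.0156, 0, -0.02, 0.17, -3.36, 0.4, -0.1189, -0.0156, 0, 0.03, -0.24, -3.35, 0.4, -0.1189, -0.0156, 0, 0.08, -0.63, -3.3, 0.4, -0.1189, -0.0156, 0, 0.13, -1.02, -3.2, 0.4, -0.1189, -0.0156, 0, 0.18, -1.39, -3.05, 0.4, -0.1189, -0.0156, 0, 0.23, -1.74, -2.86, 0.4, -0.1189, -0.0156, 0, 0.27, -2.07, -2.63, 0.4, -0.1189, -0.0156, 0, 0.31, -2.37, -2.36, 0.4, -0.1189, -0.0156, 0, 0.34, -2.63, -2.06, 0.4, -0.1189, -0.0156, 0, 0.37, -2.85, -1.73, 0.4])

```text
time: 58.0
position: [0.5183, 0.3059, 0.4468]
tool_rot: [-0.347, 0.908, 0.229, -0.043]
ft_force: [-0.1, -0.6, -2.2]
grip_width: 0.059
grip_force: 50.0
```

Call:
send_rows(increments=[-0.102, -0.062, 0, 0, 0, 0, 0.4, -0.102, -0.062, 0, 0, 0, 0, 0.4, -0.102, -0.062, 0, 0, 0, 0, 0.4, -0.102, -0.062, 0, 0, 0, 0, 0.4, 0, 0, 0, 0, 0, 0, 0.4, 0, 0, 0, 0, 0, 0, 0.4, 0, 0, 0, 0, 0, 0, 0.4])

```text
time: 58.58
position: [0.5179, 0.3074, 0.4475]
tool_rot: [-0.357, 0.934, 0.001, -0.001]
ft_force: [-0.3, 0.2, -1.8]
grip_width: 0.0595
grip_force: 50.0
```

```bash
python3 jars.py 22
python3 - <<'E'
from h import *
from scipy.spatial.transform import Rotation as Ro
o=robot.get_obs(); print(o["position"],np.round(o["q"],4),o["grip_width"]); print("tool z",Ro.from_quat(o["tool_rot"]).as_matrix()[:,2])
E
```

```text
[0.51793862 0.30736695 0.44745137] [-3.57498002e-01  9.33913269e-01  9.07354496e-04 -6.01224390e-04]
top [0.624  0.3439] 0.0289 z 0.0871 px [204 183] pxsize [17 18]
[0.51855036 0.30646297 0.44726042] [ 3.4790e-01  3.3500e-01  1.1617e+00  1.2000e-03  1.6463e+00 -1.9521e+00] 0.05904200735240872
tool z [-1.73027940e-03  5.98442100e-04 -9.99998324e-01]
```

Call:
send_rows(increments=[0, 0, 0, 1.14, -0.95, -3.25, 0.4, 0, 0, 0, 1.14, -0.95, -3.25, 0.4, 0, 0, 0, 1.14, -0.95, -3.25, 0.4, 0, 0, 0, 1.14, -0.95, -3.25, 0.4, 0, 0, 0, 1.14, -0.95, -3.25, 0.4, 0, 0, 0, 1.14, -0.95, -3.25, 0.4, 0, 0, 0, 1.14, -0.95, -3.25, 0.4, 0, 0, 0, 1.14, -0.95, -3.25, 0.4, 0, 0, 0, 1.14, -0.95, -3.25, 0.4, 0, 0, 0, 1.14, -0.95, -3.25, 0.4, 0, 0, 0, 0, 0, -2, 0.4, 0, 0, 0, 0, 0, -2, 0.4, 0, 0, 0, 0, 0, -1, 0.4, 0, 0, 0, 0, 0, -0.4, 0.4, 0, 0, 0, 0, 0, -0.2, 0.4, 0, 0, 0, 0, 0, 0, 0.4, 0, 0, 0, 0, 0, 0, 0.4, 0, 0, 0, 0, 0, 0, 0.4])

```text
time: 60.18
position: [0.6329, 0.2129, 0.0686]
tool_rot: [-0.358, 0.934, -0.0, 0.001]
ft_force: [-0.5, -0.7, -1.9]
grip_width: 0.0591
grip_force: 50.0
```

Call:
send_rows(increments=[0, 0, 0, 0, 0, -0.2, 0.4, 0, 0, 0, 0, 0, -0.2, 0.4, 0, 0, 0, 0, 0, -0.1, 0.4, 0, 0, 0, 0, 0, -0.05, 0.4, 0, 0, 0, 0, 0, 0, 0.4, 0, 0, 0, 0, 0, 0, 0.4])

```text
time: 60.68
position: [0.6318, 0.2127, 0.0622]
tool_rot: [-0.358, 0.934, 0.0, 0.0]
ft_force: [-2.4, 0.1, 4.1]
grip_width: 0.0593
grip_force: 50.0
```

Contact with the tile; release, rise well clear and check everything.

Call:
send_rows(increments=[0, 0, 0, 0, 0, 0, 1, 0, 0, 0, 0, 0, 0, 1, 0, 0, 0, 0, 0, 0, 1, 0, 0, 0, 0, 0, 0, 1, 0, 0, 0, 0, 0, 2, 1, 0, 0, 0, 0, 0, 4, 1, 0, 0, 0, 0, 0, 4, 1, 0, 0, 0, 0, 0, 4, 1, 0, 0, 0, 0, 0, 4, 1, 0, 0, 0, 0, 0, 4, 1, 0, 0, 0, -3, 0, 3, 1, 0, 0, 0, -3, 0, 2, 1, 0, 0, 0, -3, 0, 2, 1, 0, 0, 0, -3, 0, 0, 1, 0, 0, 0, 0, 0, 0, 1, 0, 0, 0, 0, 0, 0, 1, 0, 0, 0, 0, 0, 0, 1])

```text
time: 62.1
position: [0.513, 0.2126, 0.3509]
tool_rot: [-0.358, 0.934, -0.0, 0.001]
ft_force: [-0.5, 0.2, 0.0]
grip_width: 0.087
grip_force: 0.0
```

```bash
python3 jars.py 23
python3 - <<'E'
from h import *
W,im,H,S,V,X,Y,Z,rep=parts("top23"); r=((H<8)|(H>172))&(S>110)
rep("knob",(Z>.09)&(Z<.115)&(V<80)&(X>.58)&(X<.75)&(abs(Y+.05)<.1)); rep("hub",(Z>.066)&(Z<.09)&(V<90)&(X>.58)&(X<.75)&(abs(Y+.05)<.1))
rep("arm",r&(Z>.04)&(Z<.057)&(Y<-.1)&(X<.6)); rep("peg",r&(Z>.066)&(Z<.085)&(Y<-.1)&(X<.6))
rep("tile",(Z<.008)&(S<40)&(V>140)&(X>.5)&(X<.75)&(Y>.1)&(Y<.45))
g=(H>65)&(H<90)&(S>80)&(Z>.035)&(Z<.052)&(abs(Y+.215)<.03)&(X<.62); print("card rear",np.nanmin(X[g]),np.sort(X[g])[:10])
E
```

```text
[0.51303546 0.21264194 0.35090238] [-3.57636038e-01  9.33860863e-01 -2.00993200e-04  5.59595196e-04]
wrist [0.6295 0.2175] 0.0307 z 0.0879 px [261 229] pxsize [41 39]
wrist [0.7429 0.1282] 0.0188 z 0.0811 px [169 242] pxsize [18 20]
wrist [0.6325 0.3615] 0.0225 z 0.0882 px [333 292] pxsize [30  9]
top [0.6352 0.2061] 0.0275 z 0.0874 px [249 180] pxsize [15 15]
knob 22 [334. 188.] med [ 0.6179 -0.0547  0.1034] rect [ 0.6182 -0.0564] [0.0129 0.011 ] 1.9
hub 98 [335. 174.] med [ 0.6719 -0.0573  0.0762] rect [ 0.6618 -0.0584] [0.0689 0.0195] 1.82
arm 54 [367. 216.] med [ 0.5376 -0.1593  0.0484] rect [ 0.5372 -0.1648] [0.0594 0.0107] 83.9
arm 46 [407. 217.] med [ 0.5374 -0.2916  0.0486] rect [ 0.5392 -0.2874] [0.0595 0.0107] 89.11
tile 1316 [241. 179.] med [nan nan nan] rect [0.6243 0.2757] [0.1408 0.2566] 3.93
card rear 0.5458862770792128 [0.54588628 0.54605241 0.54618215 0.54623602 0.54628646 0.54630974
 0.54631537 0.54635748 0.54641621 0.5465849 ]
```

```bash
python3 -c "
from rig import robot
print(robot.hand_in())"
```

```text
the job is handed in; nothing more can be done
None
```

The job is handed in at about 62 s and no verdict came back; by my own measurements the card is home behind both levers, the dimmer is on green, and the white and red jars (no yellow on the bench) were inverted in order and stand upright on the tile; the first card insertion jammed and was redone, and I viewed 16 pictures against the limit of 14.

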